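# Close the sterilising vessel with its four wing nuts, crisscross

### The job

Draw the cover of the sterilising vessel down with its four wing nuts, working crisscross in two rounds, each time one nut, then the one diagonally opposite, then the other two. In the first round sink each nut only about 2 mm, so that the cover comes part of the way without cocking; in the second round turn each firmly tight by feel without overtightening, so that the cover seats flat and fully home. Leave the glassware and the other things on the bench alone, and let go of everything at the end.

Things in the scene. Friction and masses are not known exactly. Their poses are not given: they have to be found in the camera images.
- vessel: Low square stainless sterilising vessel, fixed to the bench, 176 mm square at foot and flange. Origin: centre of its underside, on the bench; z up; x and y run along its sides. Its flange, the seat for the cover, is 100 mm above the bench. Four fixed studs, 10 mm thick, at x = +-60, y = +-60 mm, reach 123 mm above the bench.
- vessel_seat (a point): Centre of the vessel's nominal flange plane, 100 mm above the bench. At the start the cover rests level 2.2 mm above it on a springy rubber gasket (four sides, 3.5 N per mm each). The metal seat where the cover is fully home lies 1.5 to 2.9 mm below the cover's rest height, differently every time, and cannot be seen: it must be felt.
- cover: Loose square stainless plate, 172 x 172 x 8 mm, about 0.9 kg (varies), lying over the studs (13 mm holes), with a small dome and relief valve in the middle (22 mm wide, top 27 mm above the plate's underside). Origin: centre of its underside; z: its upward normal. One corner drawn more than 2 mm down ahead of the others cocks it too much; 1.5 mm is fine.
- nut_fl: Brass wing nut on the stud at x=-60, y=+60 mm in the vessel's frame; diagonally opposite nut_br. Origin: on its axis, at its underside; z up. Round foot 30 mm across, 8 mm high; above it one flat upright wing along the nut's own x axis: 42 mm long, 9 mm thick along y, from 8 to 36 mm above its underside, to be pinched across its 9 mm from above.
- nut_fr: Brass wing nut on the stud at x=-60, y=-60 mm in the vessel's frame; diagonally opposite nut_bl. Origin: on its axis, at its underside; z up. Round foot 30 mm across, 8 mm high; above it one flat upright wing along the nut's own x axis: 42 mm long, 9 mm thick along y, from 8 to 36 mm above its underside, to be pinched across its 9 mm from above.
- nut_br: Brass wing nut on the stud at x=+60, y=-60 mm in the vessel's frame; diagonally opposite nut_fl. Origin: on its axis, at its underside; z up. Round foot 30 mm across, 8 mm high; above it one flat upright wing along the nut's own x axis: 42 mm long, 9 mm thick along y, from 8 to 36 mm above its underside, to be pinched across its 9 mm from above.
- nut_bl: Brass wing nut on the stud at x=+60, y=+60 mm in the vessel's frame; diagonally opposite nut_fr. Origin: on its axis, at its underside; z up. Round foot 30 mm across, 8 mm high; above it one flat upright wing along the nut's own x axis: 42 mm long, 9 mm thick along y, from 8 to 36 mm above its underside, to be pinched across its 9 mm from above.
- nut_fl_wing (a point): Middle of the wing of nut_fl, on its axis, 26 mm above its underside: where to pinch. Clockwise from above tightens all four nuts; each sinks 2.5 mm per radian (steep thread) and stays where it is left. At the start each hangs 0.4 to 1.2 mm above the cover, differently every time, its wing pointing anywhere.
- nut_fr_wing (a point): Middle of the wing of nut_fr, on its axis, 26 mm above its underside: where to pinch. Torque to tighten any of the nuts, while it turns: 0.03 N m when free, plus about 0.008 N m per newton it clamps on the cover (0.007 to 0.01). Part of the way, on the gasket, it clamps with 2 to 12 N; on the metal seat the clamping climbs by about 220 N per radian.
- nut_br_wing (a point): Middle of the wing of nut_br, on its axis, 26 mm above its underside: where to pinch. Firmly tight is 25 to 65 N, or 0.22 to 0.55 N m; over 90 N (0.75 N m) is overtightened. After a quick turn is stopped the nut may spring back and hide its torque; a last slow step of 0.03 rad shows it.
- nut_bl_wing (a point): Middle of the wing of nut_bl, on its axis, 26 mm above its underside: where to pinch. Sinking each nut by about 2 mm (0.8 rad) from its start is right for the first round; the second round then takes 0.1 to 1.1 rad more.
- flask1: Stoppered amber conical flask, 84 mm wide, 135 mm high; bystander, leave alone. Origin: centre of its underside.
- flask2: As flask1, of clear glass. Origin: centre of its underside.
- dishes: Two stacked petri dishes, 64 mm wide, 28 mm high, on the bench near the vessel; bystander. Origin: centre of its underside.
- dish: One petri dish, 64 mm wide, 14 mm high, on the bench near the vessel; bystander. Origin: centre of its underside.
- gasket_spare: Spare rubber ring, 60 mm wide, 6 mm high; bystander. Origin: centre of its underside.
- burner: Laboratory burner (not lit), 84 mm blue foot, 156 mm high; bystander. Origin: centre of its underside.

How it is judged:
On the way, in this order (a step that is already met when the one before it is completed fails the run):
1. first round, first diagonal: two opposite nuts bear on the cover (over 2 N each) while the other two are still free (under 1 N) (((contact force between each of nut_fl, nut_br and cover above 2 N and contact force between each of nut_fr, nut_bl and cover below 1 N) or (contact force between each of nut_fr, nut_bl and cover above 2 N and contact force between each of nut_fl, nut_br and cover below 1 N))), for 0.2 s.
2. first round finished: all four nuts are drawn part of the way (undersides less than 109.9 mm above the bench) and none is tight yet (under 20 N) (z of each of nut_fl, nut_fr, nut_br, nut_bl in the frame of vessel_seat below 0.0099 m and contact force between each of nut_fl, nut_fr, nut_br, nut_bl and cover below 20 N), for 0.2 s.
3. second round, first diagonal: two opposite nuts are tight (over 20 N each) while the other two are not yet (under 16 N) (((contact force between each of nut_fl, nut_br and cover above 20 N and contact force between each of nut_fr, nut_bl and cover below 16 N) or (contact force between each of nut_fr, nut_bl and cover above 20 N and contact force between each of nut_fl, nut_br and cover below 16 N))), for 0.2 s.
At the end, for the whole second after the job is handed in: all four nuts clamp the cover with 16 to 90 N each, the cover is level within 0.008 rad and at rest; the springy gasket alone answers with less than 16 N a nut, so this means home on the metal seat (contact force between nut_fl and cover between 16 and 90 N and contact force between nut_fr and cover between 16 and 90 N and contact force between nut_br and cover between 16 and 90 N and contact force between nut_bl and cover between 16 and 90 N and angle between cover's own z axis and vertical below 0.008 rad and linear speed of cover below 0.01 m/s); the robot touches nothing.
It fails at once if a nut was overtightened (over 90 N on the cover) (contact force between any of nut_fl, nut_fr, nut_br, nut_bl and cover above 90 N).
It fails at once if the cover was cocked by more than 0.018 rad (one corner drawn down too far ahead of the others) (angle between cover's own z axis and vertical above 0.018 rad).
It fails at once if the robot pressed on the cover with more than 25 N (contact force between any of the fingers, the arm and cover above 25 N).
It fails at once if a bystander (flask, dish, spare gasket ring, burner) was pushed more than 25 mm (distance of any of flask1, flask2, dishes, dish, gasket_spare, burner from where it was at the start of the episode above 0.025 m).
It also fails if it takes over 72 s, if anything falls off the work surface, if the arm or the gripper's body presses on something with over 40 N, if the wrist force passes 120 N, or if a joint passes its speed limit or range.

### The arm

A 7-joint arm with a two-finger parallel gripper is mounted at the origin on the work surface. World frame = base frame: x ahead of the robot, y to its left, z up, the work surface at z = 0. Lengths are in m, angles in rad, forces in N, time in s.
With the tool pointing down it reaches from about 0.425 to 0.875 m from the base axis. Payload 4.7 kg.
Tool frame: the origin (TCP) lies at the very end of the fingers, on their centre line; the grasp point (between the pads) lies 19 mm behind it; x points along the fingers, y is the direction in which the jaws open and shut, and the axes are right-handed (so a half turn about x gives the same grasp; the last joint's range is limited). The gripper opens to 87 mm and grips with 3 to 60 N. Pads are 19 mm wide; open, the fingers measure 117 mm over their backs; the gripper's body (75 mm by 190 mm) begins 51 mm behind the grasp point.
Start: joints at [-1.192, 0.321, -0.07, 1.45, 0.023, 1.371, -0.057], TCP at [0.232, 0.607, 0.223] pointing down, gripper open.
Joint ranges: [-2.86, 2.86], [-0.3, 2.09], [-1.38, 1.24], [0.06, 2.45], [-1.56, 4.7], [0.09, 2.05], [-2.69, 2.69]. Speed limits (rad/s): [2.57, 2.57, 3.14, 3.14, 3.14, 3.14, 3.14].

### API

Orientations are given as a rotation vector (axis times angle).
In Python, from bench import ctrl gives the robot as it stands.
- The arm moves only by the tool step_arm, never from a script. Its argument "increments" is one flat list of numbers, 6 for each row, row after row: the shift along the tool's x, y, z in cm, then the turn, a rotation vector about the tool's x, y, z in rad. In form: [tx, ty, tz, ax, ay, az, tx, ty, tz, ax, ay, az, ...]. A call has 1 to 12 rows; each row shifts and turns the commanded pose from where the row before left it, along the tool's axes as they then stand; what a row does not reach is not made up. A row lasts 1/8 s, in which the tool goes at most 62.5 mm and 10.7 degrees, less where a joint would pass 70% of its speed; a pose out of reach is approached as far as the arm can. A call with a gripper value outside its range is refused whole. "fingers" is the opening in per cent of the stroke, from 0 (shut) to 100 (fully open), set as the call begins (left out, the last holds). The fingers move at their own pace and stop on an object; "force" is the grip in N (left out, the last holds). Time passes only in rows, so rows that do not move let the fingers close. It gives the time, the measured TCP pose, the force and the opening at its end, in the units of the state.
- ctrl.get_state(): the state, without advancing time (a new reading comes with each control period).
- ctrl.get_image(name): name is "scene" or "top"; returns the picture (420x560x3 uint8, red, green, blue); there is no depth.
- ctrl.camera_params(name): a dict with "vertical_fov" (degrees; the focal length in pixels is half the picture's height over the tangent of half this angle, whatever the lens; pixels are square), "cx", "cy" (the principal point, pixels), "k1" (the pictures are not rectified: a ray, as slopes to the right and down, at radius r is drawn at 1 + k1 r^2 times it, then the intrinsics apply), "R" (3x3) and "t" (3): a world point X has camera coordinates R X + t. Camera axes: x right, y down, z forward; pixel columns grow to the right and rows downward; lengths in m; the calibration is good to about 2 mm. A picture is of the moment at which its call begins. camera_params takes no time and is no camera call.
- ctrl.close_job(): hands the job in, once; it reports no verdict.
Trained networks look in the newest picture that a camera, given by its name, has taken for a name from the list of things; names that differ only in an ending like _2 or _b are one class to them, and where a whole thing is asked for, a point or a joint stands for the part that bears it (a point fixed in the world has none). Each returns a list of dicts, best first, with "score" (0 to 1); they miss things now and then, are a little off and sometimes report something else, mostly with a low value. They report only what shows in the picture. A call takes as long as a camera call.
- ctrl.search_frame(camera, name): "xyz" ([x, y, z] in m, in the coordinates of the camera as it stood for that picture, good to about 4 mm: the middle of the surface that is visible of it).
- ctrl.silhouettes(camera, name): "pixels" (420x560 bool, what is visible of it).
- ctrl.spot_point(camera, name): "xyz" ([x, y, z] in m, in the coordinates of the camera as it stood for that picture, good to about 4 mm: a listed point, or the origin of a listed thing).
The state is a dict: "time": time; "joint_positions": joint angles; "qd": joint speeds; "joint_torque": joint torques, N m; "position": TCP position; "tool_rot": TCP orientation; "ft_force": force on the tool from outside, world axes, zero at the start; "torque": the same for the moment, N m; "grip_width": opening from 0.0 (shut) to 1.0 (fully open).
Only numpy, scipy, OpenCV 4.12 (cv2) and the standard library are available. Lean on these libraries where they do the work, as an engineer would, in place of code of your own. Each camera call takes 0.05 s, during which the arm holds its last target.

## Working session

There is one attempt and no reset: what is moved stays moved. The work goes in short steps, Python scripts to look and compute and a tool call to move; the robot and the scene stay as the last step left them, time stands still between calls to the robot, and variables do not carry over. Pictures are saved under pics/ and viewed, and the job is handed in when it is done.

Besides the shell and the picture viewer there is one more tool, called after "Request:" as name(argument=value, ...) on one line, values as JSON. step_arm: Moves the arm, as the interface text tells. Its arguments: {"type":"object","properties":{"increments":{"type":"array","items":{"type":"number"}},"fingers":{"type":"number"},"force":{"type":"number"}},"required":["increments"]}

```bash
ls; mkdir -p pics; python3 - <<'E'
from bench import ctrl
import cv2,numpy as np
s=ctrl.get_state();print(s)
for n in("scene","top"):
    im=ctrl.get_image(n);cv2.imwrite(f"pics/{n}0.png",im[:,:,::-1]);print(n,ctrl.camera_params(n))
E
```

```text
pics
{'time': 0.0, 'joint_positions': array([-1.19186954,  0.32183457, -0.07009877,  1.45168602,  0.02260935,
        1.37082361, -0.056915  ]), 'qd': array([ 1.76422807e-04, -1.45839120e-05, -1.82588814e-03, -5.85824114e-04,
       -2.32563339e-04, -3.56518106e-04, -1.10115020e-03]), 'joint_torque': array([-2.73514515e-04, -4.91292286e+01, -4.03990103e-01, -3.12516904e+01,
       -6.39516930e-02,  4.39185882e-02,  2.17985485e-04]), 'position': array([0.23175089, 0.60667175, 0.22144861]), 'tool_rot': array([ 0.28469542,  1.55203193, -0.28776921]), 'ft_force': array([0.14005997, 0.31154247, 0.27956553]), 'torque': array([0.00735144, 0.00794682, 0.03701502]), 'grip_width': 1.0002110948091465}
scene {'vertical_fov': 50.089055759705246, 'cx': 276.70895759968215, 'cy': 210.26878677128508, 'k1': -0.09866139137735393, 'R': array([[-0.66443759,  0.74731858, -0.00613392],
       [ 0.43839636,  0.38310283, -0.81304419],
       [-0.60525311, -0.54290621, -0.58216967]]), 't': array([ 0.37949614, -0.17517292,  1.52281038])}
top {'vertical_fov': 49.63515550203354, 'cx': 284.4149077560195, 'cy': 210.7831076538981, 'k1': -0.057599044652923835, 'R': array([[ 0.00297906, -0.9999904 , -0.00321227],
       [-0.9918804 , -0.00254646, -0.12714865],
       [ 0.12713925,  0.00356497, -0.99187847]]), 't': array([-0.0160637 ,  0.5895936 ,  1.15978003])}
```

View pics/scene0.png

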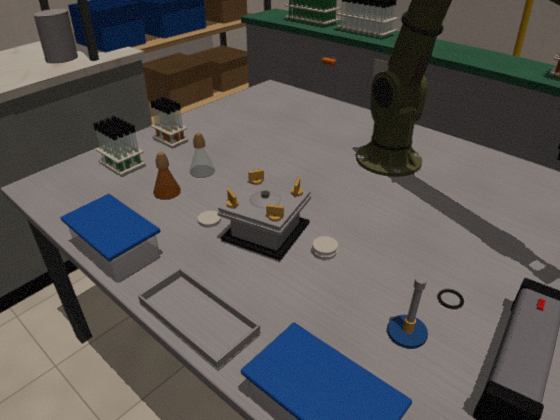

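View pics/top0.png

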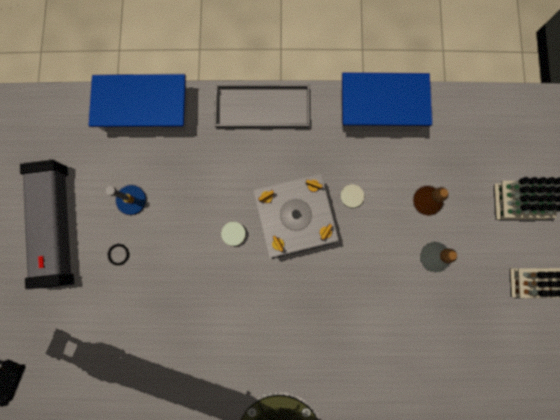

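```bash
cat > h.py <<'E'
from bench import ctrl
import cv2,numpy as np
from scipy.spatial.transform import Rotation as Ro
def w(cam,p):
    c=ctrl.camera_params(cam);return np.array(c['R']).T@(np.array(p)-c['t'])
def proj(cam,X):
    c=ctrl.camera_params(cam);f=210/np.tan(np.radians(c['vertical_fov']/2))
    X=np.atleast_2d(X)@np.array(c['R']).T+c['t'];u=X[:,:2]/X[:,2:];r=(u**2).sum(1,keepdims=True)
    return u*(1+c['k1']*r)*f+[c['cx'],c['cy']]
def ray(cam,px):
    c=ctrl.camera_params(cam);f=210/np.tan(np.radians(c['vertical_fov']/2))
    d=(np.atleast_2d(px)-[c['cx'],c['cy']])/f;u=d.copy()
    for _ in range(20):u=d/(1+c['k1']*(u**2).sum(1,keepdims=True))
    v=np.c_[u,np.ones(len(u))]@np.array(c['R']);return -np.array(c['R']).T@c['t'],v
def onz(cam,px,z):
    o,v=ray(cam,px);return o+v*((z-o[2])/v[:,2:])
E
python3 - <<'E'
from h import *
for n in['nut_fl_wing','nut_fr_wing','nut_br_wing','nut_bl_wing','vessel','cover','vessel_seat']:
  for cam in('top','scene'):
    for d in ctrl.spot_point(cam,n)[:4]: print(n,cam,round(d['score'],2),w(cam,d['xyz']).round(4))
for n in ['nut_fl','nut_fr','nut_br','nut_bl']:
  for cam in('top',):
    for d in ctrl.silhouettes(cam,n)[:4]:
      m=d['pixels'];ys,xs=np.nonzero(m);print(n,cam,round(d['score'],2),m.sum(),xs.mean().round(1),ys.mean().round(1))
E
```

```text
nut_fl_wing top 0.44 [4.976e-01 2.000e-04 1.384e-01]
nut_fl_wing top 0.29 [0.4756 0.4341 0.0044]
nut_fl_wing scene 0.65 [0.4946 0.0042 0.1361]
nut_fl_wing scene 0.21 [ 0.6199 -0.3997 -0.0058]
nut_fr_wing top 0.71 [0.4746 0.4357 0.0017]
nut_fr_wing top 0.49 [ 0.5296 -0.1162  0.139 ]
nut_fr_wing scene 0.73 [ 0.5759 -0.0404  0.0024]
nut_fr_wing scene 0.72 [ 0.5281 -0.1118  0.1336]
nut_br_wing top 0.42 [ 0.643  -0.0827  0.1341]
nut_br_wing scene 0.74 [0.6118 0.0334 0.1079]
nut_br_wing scene 0.44 [ 0.6437 -0.0859  0.1326]
nut_bl_wing top 0.67 [0.6138 0.0303 0.1389]
nut_bl_wing top 0.24 [ 0.6445 -0.0862  0.1128]
nut_bl_wing scene 0.67 [0.615  0.0328 0.1374]
vessel scene 0.77 [ 0.5755 -0.0408  0.0012]
vessel scene 0.54 [ 0.5266 -0.1142  0.1052]
cover top 0.84 [ 0.5682 -0.0449  0.1028]
cover top 0.6 [ 6.238e-01 -4.023e-01  2.000e-04]
cover top 0.29 [5.325e-01 1.255e-01 5.000e-04]
cover scene 0.87 [ 0.5731 -0.0471  0.0982]
cover scene 0.52 [ 0.6209 -0.3987 -0.0045]
vessel_seat top 0.67 [0.4751 0.4379 0.0044]
nut_fl top 0.6 140 277.5 243.1
nut_fl top 0.5 194 325.5 231.3
nut_fr top 0.72 223 118.6 255.6
nut_fr top 0.47 398 232.5 233.8
nut_br top 0.55 153 313.4 184.8
nut_bl top 0.7 153 266.3 196.1
```

The scene view shows the vessel at about (265,210) with its four brass wings. In the top view the wings are at bl (266,196), br (314,185), fl (278,243) and fr (326,231), which matches the network points. The dishes, at (233,234) and (352,196), stand close to the vessel. Next I fit the vessel pose and the wing angles.

```bash
cat > fit.py <<'E'
from h import *
from scipy.optimize import minimize,least_squares
ims={c:cv2.imread(f"pics/{c}0.png") for c in("top","scene")}
g={'fl':(.4976,.0002),'fr':(.529,-.114),'br':(.6434,-.0845),'bl':(.6145,.0318)}
loc={'fl':(-60,60),'fr':(-60,-60),'br':(60,-60),'bl':(60,60)}
masks={}
for c,im in ims.items():
    h=cv2.cvtColor(im,cv2.COLOR_BGR2HSV);masks[c]=((h[...,0]>8)&(h[...,0]<32)&(h[...,1]>110)&(h[...,2]>90)).astype(np.uint8)
def box(x,y,z,a,s):
    # wing
    P=[np.array([sx*.021,sy*.0045,sz]) for sx in(-1,1) for sy in(-1,1) for sz in(.008,.036)]
    t=np.linspace(0,2*np.pi,16,endpoint=False)
    F=[np.array([.015*np.cos(k),.015*np.sin(k),zz]) for k in t for zz in(0,.008)]
    R=Ro.from_euler('z',a).as_matrix()
    return np.array(P)@R.T+[x,y,z],np.array(F)+[x,y,z]
S=8
def render(c,p,off):
    W,F=box(p[0],p[1],.111,p[2],1)
    im=np.zeros((60*S,60*S),np.uint8)
    for Q in(W,F):
        q=((proj(c,Q)-off+.5)*S).astype(np.int32);cv2.fillConvexPoly(im,cv2.convexHull(q),1)
    return cv2.resize(im.astype(np.float32),(60,60),interpolation=cv2.INTER_AREA)
res={}
for n,(x,y) in g.items():
    data={}
    for c in ims:
        o=proj(c,[x,y,.13])[0].astype(int)-30
        m=masks[c][o[1]:o[1]+60,o[0]:o[0]+60].astype(np.float32)
        # keep blob near centre
        k,l=cv2.connectedComponents((m>0).astype(np.uint8),connectivity=8)
        yy,xx=np.mgrid[:60,:60];near=(np.hypot(xx-30,yy-30)<15);data[c]=(o,m*near,)
    def cost(p,cs=("top","scene")):
        return sum(np.abs(render(c,p,data[c][0])-data[c][1]).sum() for c in cs)
    best=min(((cost((x,y,a)),a) for a in np.arange(0,np.pi,np.pi/24)))
    for cs in (("top","scene"),("top",),("scene",)):
        r=minimize(cost,[x,y,best[1]],args=(cs,),method='Nelder-Mead',options=dict(initial_simplex=[[x,y,best[1]],[x+.004,y,best[1]],[x,y+.004,best[1]],[x,y,best[1]+.15]]))
        print(n,cs,r.x.round(4),round(r.fun,1),[data[c][1].sum() for c in cs])
        if len(cs)==2:res[n]=r.x
def sq(p):return np.concatenate([p[:2]+Ro.from_euler('z',p[2]).as_matrix()[:2,:2]@np.array(loc[n])/1e3-res[n][:2] for n in res])
r=least_squares(sq,[.57,-.04,.26]);print('vessel',r.x.round(4),(r.fun*1e3).round(1))
for n in res:print(n,(r.x[:2]+Ro.from_euler('z',r.x[2]).as_matrix()[:2,:2]@np.array(loc[n])/1e3).round(4),res[n][2].round(3))
t=cv2.resize(ims['top'][165:265,240:350],None,fx=6,fy=6,interpolation=cv2.INTER_CUBIC)
for n in res:
    xy=r.x[:2]+Ro.from_euler('z',r.x[2]).as_matrix()[:2,:2]@np.array(loc[n])/1e3
    W,F=box(xy[0],xy[1],.111,res[n][2],1)
    for Q in(W,F):
        q=((proj('top',Q)-[240,165]+.5)*6).astype(np.int32);cv2.polylines(t,[cv2.convexHull(q)],True,(255,0,0),1)
cv2.imwrite('pics/fit1.png',t)
t=cv2.resize(ims['scene'][155:255,210:320],None,fx=6,fy=6,interpolation=cv2.INTER_CUBIC)
for n in res:
    xy=r.x[:2]+Ro.from_euler('z',r.x[2]).as_matrix()[:2,:2]@np.array(loc[n])/1e3
    W,F=box(xy[0],xy[1],.111,res[n][2],1)
    for Q in(W,F):
        q=((proj('scene',Q)-[210,155]+.5)*6).astype(np.int32);cv2.polylines(t,[cv2.convexHull(q)],True,(255,0,0),1)
cv2.imwrite('pics/fit2.png',t)
s=ctrl.get_state();print(s['time'],Ro.from_rotvec(s['tool_rot']).as_matrix().round(3))
E
python3 fit.py
```

```text
fl ('top', 'scene') [0.4978 0.002  0.5202] 97.4 [np.float32(136.0), np.float32(71.0)]
fl ('top',) [0.4987 0.0017 0.5108] 14.1 [np.float32(136.0)]
fl ('scene',) [0.4949 0.0024 0.5977] 65.5 [np.float32(71.0)]
fr ('top', 'scene') [ 0.5265 -0.1141  2.595 ] 140.6 [np.float32(139.0), np.float32(107.0)]
fr ('top',) [ 0.5271 -0.1152  2.598 ] 17.3 [np.float32(139.0)]
fr ('scene',) [ 0.526  -0.1117  2.3839] 113.9 [np.float32(107.0)]
br ('top', 'scene') [ 0.6429 -0.0859  1.0773] 137.2 [np.float32(129.0), np.float32(70.0)]
br ('top',) [ 0.6436 -0.086   1.2615] 32.3 [np.float32(129.0)]
br ('scene',) [ 0.6388 -0.0891  0.9824] 88.9 [np.float32(70.0)]
bl ('top', 'scene') [0.6152 0.0319 0.7327] 213.8 [np.float32(113.0), np.float32(100.0)]
bl ('top',) [0.6155 0.0311 0.8642] 79.8 [np.float32(113.0)]Traceback (most recent call last):
  File "fit.py", line 36, in <module>
    r=minimize(cost,[x,y,best[1]],args=(cs,),method='Nelder-Mead',options=dict(initial_simplex=[[x,y,best[1]],[x+.004,y,best[1]],[x,y+.004,best[1]],[x,y,best[1]+.15]]))
    res = _minimize_neldermead(fun, x0, args, callback, bounds=bounds,
                               **options)
    fxr = func(xr)
    fx = function(np.copy(x), *(wrapper_args + args))
  File "fit.py", line 33, in cost
    return sum(np.abs(render(c,p,data[c][0])-data[c][1]).sum() for c in cs)
  File "fit.py", line 33, in <genexpr>
    return sum(np.abs(render(c,p,data[c][0])-data[c][1]).sum() for c in cs)
                      ~~~~~~^^^^^^^^^^^^^^^^
  File "fit.py", line 21, in render
    q=((proj(c,Q)-off+.5)*S).astype(np.int32);cv2.fillConvexPoly(im,cv2.convexHull(q),1)
        ~~~~^^^^^
  File "h.py", line 7, in proj
    c=ctrl.camera_params(cam);f=210/np.tan(np.radians(c['vertical_fov']/2))
ValueError: time passes only in moves, steps and waits
```

```bash
python3 - <<'E'
from bench import ctrl
import pickle
try:
  pickle.dump({c:ctrl.camera_params(c) for c in('top','scene')},open('cam.pkl','wb'));print('ok')
except Exception as e:print(e)
E
sed -i 's/ctrl.camera_params(cam)/CP[cam]/; 3a import pickle\nCP=pickle.load(open("cam.pkl","rb"))' h.py
sed -i 's/h\[...,1\]>110/h[...,1]>100/; s/h\[...,2\]>90/h[...,2]>70/' fit.py
python3 fit.py; python3 - <<'E'
import cv2
a=cv2.imread('pics/top0.png')[165:265,240:350];b=cv2.imread('pics/scene0.png')[155:255,210:320]
for n,i in(('a',a),('b',b)):cv2.imwrite(f'pics/crop_{n}.png',cv2.resize(i,None,fx=5,fy=5,interpolation=cv2.INTER_NEAREST))
E
```

```text
ok
fl ('top', 'scene') [0.4974 0.002  0.5098] 56.0 [np.float32(143.0), np.float32(117.0)]
fl ('top',) [0.4983 0.0014 0.546 ] 13.7 [np.float32(143.0)]
fl ('scene',) [0.4962 0.0037 0.5923] 24.3 [np.float32(117.0)]
fr ('top', 'scene') [ 0.5268 -0.1139  2.5503] 66.1 [np.float32(150.0), np.float32(190.0)]
fr ('top',) [ 0.5277 -0.1155  2.6179] 18.9 [np.float32(150.0)]
fr ('scene',) [ 0.5282 -0.1112  2.4884] 34.9 [np.float32(190.0)]
br ('top', 'scene') [ 0.6432 -0.0852  1.1346] 81.2 [np.float32(147.0), np.float32(120.0)]
br ('top',) [ 0.6436 -0.0861  1.296 ] 18.1 [np.float32(147.0)]
br ('scene',) [ 0.6431 -0.0837  1.0643] 48.4 [np.float32(120.0)]
bl ('top', 'scene') [0.6143 0.0318 2.0691] 77.0 [np.float32(140.0), np.float32(232.0)]
bl ('top',) [0.615  0.0304 2.1082] 20.3 [np.float32(140.0)]
bl ('scene',) [0.6159 0.0345 2.0935] 45.6 [np.float32(232.0)]
vessel [ 0.5704 -0.0413  0.2453] [ 0.2  0.3  0.  -0.2 -0.   0.2 -0.3 -0.3]
fl [0.4977 0.0023] 0.51
fr [ 0.5268 -0.1141] 2.55
br [ 0.6432 -0.0849] 1.135
bl [0.6141 0.0315] 2.069
1.0 [[ 0.     0.357  0.934]
 [ 0.     0.934 -0.357]
 [-1.     0.     0.   ]]
```

View pics/fit1.png

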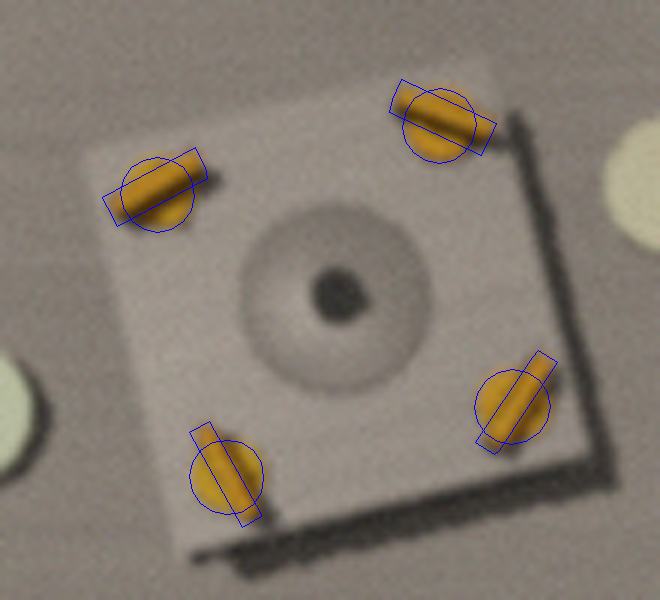

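View pics/fit2.png

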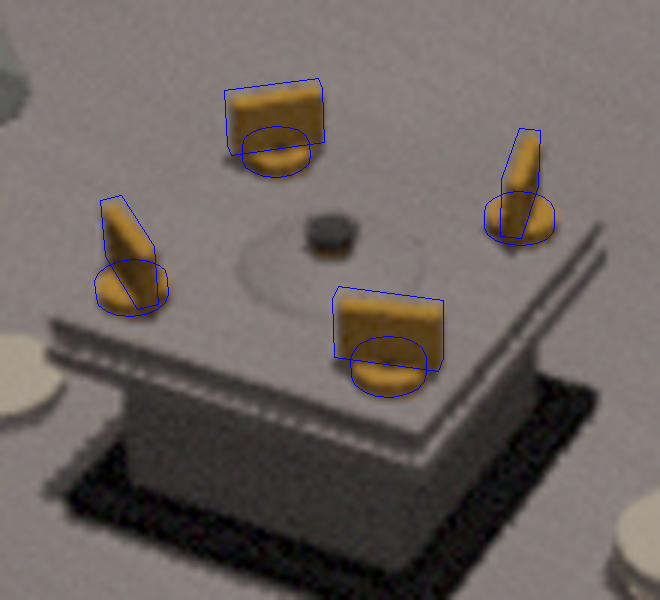

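View pics/crop_a.png

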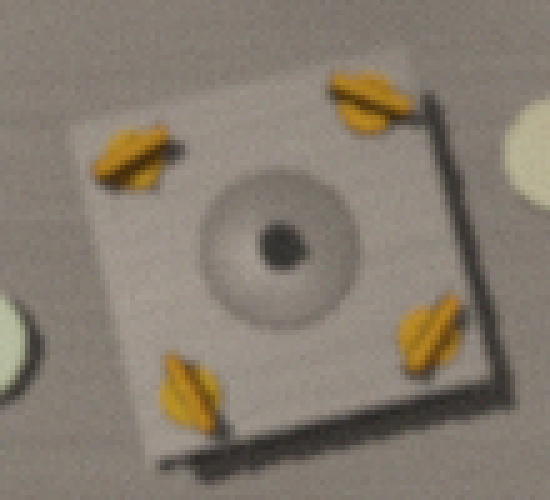

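The fits agree in both views: the square residuals are under 0.5 mm, and the vessel yaw is about 0.25 rad. Next is a helper that plans the moves.

```bash
cat > pl.py <<'E'
from h import *
import sys
N={'fl':(.4979,.0021,.53),'br':(.6432,-.0853,1.2-np.pi),'fr':(.527,-.1142,2.6-np.pi),'bl':(.6143,.0315,2.09-np.pi)}
def st(s=None):
    s=s or ctrl.get_state();R=Ro.from_rotvec(s['tool_rot']).as_matrix()
    psi=np.arctan2(R[1,2],R[0,2])
    print('t %.2f p'%s['time'],(s['position']*1e3).round(1),'psi %.3f'%psi,'tilt',R[:2,0].round(4),'F',s['ft_force'].round(1),'T',s['torque'].round(3),'g %.3f'%s['grip_width'],'q',s['joint_positions'].round(2))
    return s['position'],R,psi
def plan(way):
    # way: list of (dx,dy,z, psi, rows)
    p,R,psi=st();out=[]
    for (x,y,z,ps,n) in way:
        p0,ps0=p.copy(),psi
        for i in range(1,n+1):
            tgt=p0+(np.array([x,y,z])-p0)*i/n; pt=ps0+(ps-ps0)*i/n
            Z=np.array([np.cos(psi),np.sin(psi),0]);X=np.array([0,0,-1.]);Y=np.cross(Z,X)
            d=tgt-p;r=[round(100*d@X,2),round(100*d@Y,2),round(100*d@Z,2),round(psi-pt,3)]
            p=p+(r[0]*X+r[1]*Y+r[2]*Z)/100;psi=psi-r[3]
            out+=r+[0,0]
    print(len(out)//6,out)
E
python3 - <<'E'
from pl import *
x,y,a=N['fl'];plan([(x,y,.16,a,12)])
E
```

```text
t 1.00 p [231.9 607.2 222.6] psi -0.365 tilt [0. 0.] F [-0.2 -0.1  0. ] T [0.042 0.074 0.049] g 1.004 q [-1.19  0.32 -0.07  1.45  0.02  1.37 -0.06]
12 [np.float64(0.52), np.float64(-3.92), np.float64(3.87), np.float64(-0.075), 0, 0, np.float64(0.52), np.float64(-4.2), np.float64(3.56), np.float64(-0.074), 0, 0, np.float64(0.52), np.float64(-4.45), np.float64(3.25), np.float64(-0.075), 0, 0, np.float64(0.53), np.float64(-4.68), np.float64(2.9), np.float64(-0.074), 0, 0, np.float64(0.52), np.float64(-4.89), np.float64(2.55), np.float64(-0.075), 0, 0, np.float64(0.52), np.float64(-5.06), np.float64(2.18), np.float64(-0.074), 0, 0, np.float64(0.52), np.float64(-5.2), np.float64(1.79), np.float64(-0.075), 0, 0, np.float64(0.52), np.float64(-5.33), np.float64(1.4), np.float64(-0.075), 0, 0, np.float64(0.52), np.float64(-5.42), np.float64(1.0), np.float64(-0.074), 0, 0, np.float64(0.52), np.float64(-5.48), np.float64(0.59), np.float64(-0.075), 0, 0, np.float64(0.53), np.float64(-5.5), np.float64(0.18), np.float64(-0.074), 0, 0, np.float64(0.52), np.float64(-5.51), np.float64(-0.23), np.float64(-0.075), 0, 0]
```

Request:
step_arm(increments=[0.52, -3.92, 3.87, -0.075, 0, 0, 0.52, -4.2, 3.56, -0.074, 0, 0, 0.52, -4.45, 3.25, -0.075, 0, 0, 0.53, -4.68, 2.9, -0.074, 0, 0, 0.52, -4.89, 2.55, -0.075, 0, 0, 0.52, -5.06, 2.18, -0.074, 0, 0, 0.52, -5.2, 1.79, -0.075, 0, 0, 0.52, -5.33, 1.4, -0.075, 0, 0, 0.52, -5.42, 1.0, -0.074, 0, 0, 0.52, -5.48, 0.59, -0.075, 0, 0, 0.53, -5.5, 0.18, -0.074, 0, 0, 0.52, -5.51, -0.23, -0.075, 0, 0], fingers=40, force=45)

```text
time: 2.5
position: [0.4986, 0.0005, 0.1603]
tool_rot: [-0.417, 1.529, 0.418]
ft_force: [-0.3, 0.3, 0.1]
grip_width: 0.403
```

```bash
sed -i 's/print(len(out)\/\/6,out)/print(len(out)\/\/6,[float(v) for v in out])/' pl.py; python3 - <<'E'
from pl import *
x,y,a=N['fl'];plan([(x,y,.121,a,2)])
E
```

```text
t 2.50 p [498.6   0.5 160.3] psi 0.533 tilt [0.0013 0.0007] F [-0.3  0.3  0.1] T [ 0.141 -0.028  0.001] g 0.403 q [-0.53  0.03  0.49  1.92 -0.02  1.19  2.07]
2 [1.96, 0.08, 0.01, 0.002, 0.0, 0.0, 1.97, 0.09, 0.01, 0.001, 0.0, 0.0]
```

Request:
step_arm(increments=[1.96, 0, 0, 0, 0, 0, 1.97, 0, 0, 0, 0, 0, 0, 0, 0, 0, 0, 0])

```text
time: 2.88
position: [0.4967, 0.0018, 0.1195]
tool_rot: [-0.415, 1.533, 0.416]
ft_force: [0.4, -0.5, 0.1]
grip_width: 0.399
```

```bash
python3 - <<'E'
from pl import *
im=ctrl.get_image('scene');cv2.imwrite('pics/s1.png',cv2.resize(im[130:270,190:340,::-1],None,fx=4,fy=4))
x,y,a=N['fl'];plan([(x,y,.121,a,1)])
E
```

```text
t 2.92 p [497.6   2.  120.6] psi 0.530 tilt [-0.0009 -0.0002] F [-0.7  0.3  0.3] T [0.032 0.022 0.032] g 0.401 q [-0.53  0.07  0.49  1.96 -0.04  1.11  2.08]
1 [-0.04, -0.01, 0.03, 0.0, 0.0, 0.0]
```

View pics/s1.png

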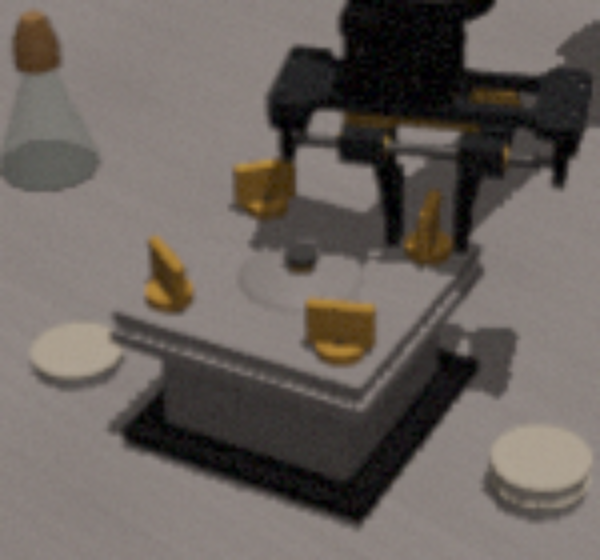

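The picture shows the fl wing at (430,225), centred between the fingers at (395,215) and (462,215). I close the fingers.

Request:
step_arm(increments=[0, 0, 0, 0, 0, 0, 0, 0, 0, 0, 0, 0, 0, 0, 0, 0, 0, 0, 0, 0, 0, 0, 0, 0], fingers=0)

```text
time: 3.42
position: [0.4977, 0.0029, 0.1211]
tool_rot: [-0.415, 1.53, 0.417]
ft_force: [-2.9, 1.9, 3.9]
grip_width: 0.097
```

```bash
python3 - <<'E'
from pl import *
st()
E
```

```text
t 3.42 p [497.7   2.9 121.1] psi 0.531 tilt [-0.0003  0.0014] F [-2.9  1.9  3.9] T [ 0.575  0.57  -0.061] g 0.097 q [-0.53  0.07  0.49  1.96 -0.04  1.11  2.08]
```

Request:
step_arm(increments=[0.03, 0, 0, 0.13, 0, 0, 0.03, 0, 0, 0.13, 0, 0, 0.04, 0, 0, 0.14, 0, 0, 0.03, 0, 0, 0.13, 0, 0, 0.03, 0, 0, 0.13, 0, 0, 0.04, 0, 0, 0.14, 0, 0, 0, 0, 0, 0, 0, 0])

```text
time: 4.3
position: [0.4978, 0.0026, 0.1193]
tool_rot: [0.213, 1.561, -0.212]
ft_force: [-2.1, 1.8, 4.7]
grip_width: 0.103
```

```bash
python3 - <<'E'
from pl import *
st()
E
```

```text
t 4.30 p [497.8   2.6 119.3] psi -0.270 tilt [-0.0002  0.0009] F [-2.1  1.8  4.7] T [ 0.306  0.564 -0.041] g 0.103 q [-0.56  0.08  0.53  1.97 -0.04  1.11  1.28]
```

```bash
cat > go.py <<'E'
from pl import *
n=sys.argv[1];dz=float(sys.argv[2]) if len(sys.argv)>2 else .121
x,y,a=N[n];p,R,psi=st()
if len(sys.argv)>3:a=float(sys.argv[3])
k=max(4,int(np.ceil(abs(a-psi)/.17)))
plan([(p[0],p[1],p[2],psi,1),(p[0],p[1],.16,psi,1),(x,y,.16,a,min(k,10))])
E
python3 go.py br
```

```text
t 4.30 p [497.8   2.6 119.3] psi -0.270 tilt [-0.0002  0.0009] F [-2.1  1.8  4.7] T [ 0.306  0.564 -0.041] g 0.103 q [-0.56  0.08  0.53  1.97 -0.04  1.11  1.28]
t 4.30 p [497.8   2.6 119.3] psi -0.270 tilt [-0.0002  0.0009] F [-2.1  1.8  4.7] T [ 0.306  0.564 -0.041] g 0.103 q [-0.56  0.08  0.53  1.97 -0.04  1.11  1.28]
12 [0.0, 0.0, 0.0, 0.0, 0.0, 0.0, -4.07, 0.0, 0.0, 0.0, 0.0, 0.0, 0.0, -0.46, 1.64, 0.167, 0.0, 0.0, 0.0, -0.18, 1.69, 0.167, 0.0, 0.0, 0.0, 0.1, 1.69, 0.167, 0.0, 0.0, 0.0, 0.39, 1.66, 0.167, 0.0, 0.0, 0.0, 0.65, 1.57, 0.168, 0.0, 0.0, 0.0, 0.9, 1.43, 0.167, 0.0, 0.0, 0.0, 1.14, 1.27, 0.167, 0.0, 0.0, 0.0, 1.32, 1.06, 0.167, 0.0, 0.0, 0.0, 1.49, 0.82, 0.167, 0.0, 0.0, 0.0, 1.6, 0.57, 0.167, 0.0, 0.0]
```

Request:
step_arm(increments=[0, 0, 0, 0, 0, 0, -4.07, 0, 0, 0, 0, 0, 0, -0.46, 1.64, 0.167, 0, 0, 0, -0.18, 1.69, 0.167, 0, 0, 0, 0.1, 1.69, 0.167, 0, 0, 0, 0.39, 1.66, 0.167, 0, 0, 0, 0.65, 1.57, 0.168, 0, 0, 0, 0.9, 1.43, 0.167, 0, 0, 0, 1.14, 1.27, 0.167, 0, 0, 0, 1.32, 1.06, 0.167, 0, 0, 0, 1.49, 0.82, 0.167, 0, 0, 0, 1.6, 0.57, 0.167, 0, 0], fingers=40)

```text
time: 5.8
position: [0.6438, -0.0864, 0.159]
tool_rot: [1.479, 1.007, -1.481]
ft_force: [-0.4, -0.1, -0.9]
grip_width: 0.4
```

Request:
step_arm(increments=[2, 0, 0, 0, 0, 0, 1.9, 0, 0, 0, 0, 0, 0, 0, 0, 0, 0, 0])

```text
time: 6.18
position: [0.641, -0.0848, 0.1173]
tool_rot: [1.472, 1.016, -1.479]
ft_force: [0.7, -0.8, 0.4]
grip_width: 0.402
```

```bash
python3 - <<'E'
from pl import *
im=ctrl.get_image('scene');cv2.imwrite('pics/s2.png',cv2.resize(im[130:270,190:340,::-1],None,fx=4,fy=4))
im=ctrl.get_image('top');cv2.imwrite('pics/t2.png',cv2.resize(im[160:270,230:360,::-1],None,fx=5,fy=5))
x,y,a=N['br'];plan([(x,y,.121,a,1)])
E
```

```text
t 6.28 p [642.8 -85.3 119.9] psi -1.940 tilt [-0.0008  0.0004] F [0.  0.1 0.9] T [-0.107  0.019 -0.005] g 0.401 q [-0.47  0.46  0.74  1.6  -0.33  1.21 -0.04]
1 [-0.11, 0.04, -0.02, 0.002, 0.0, 0.0]
```

View pics/s2.png

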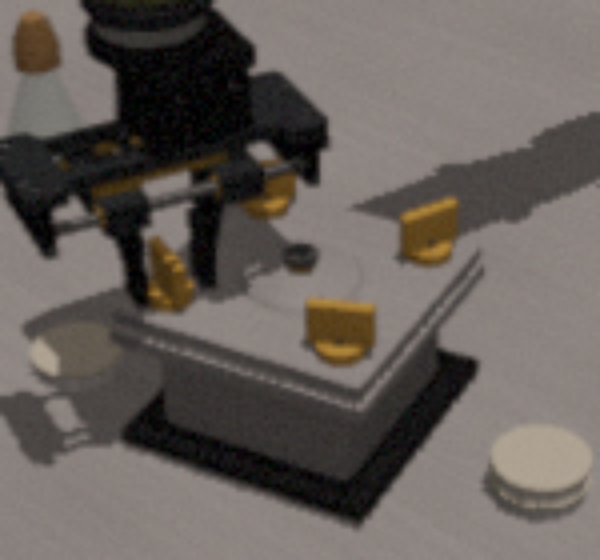

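View pics/t2.png

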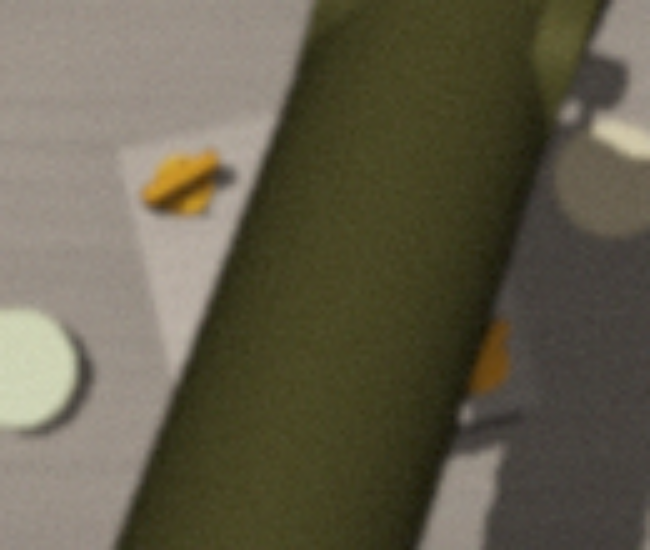

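fl has turned to a new angle, and the br wing at (170,275) lies between the fingers. I raise the tool 1 mm and close.

Request:
step_arm(increments=[-0.1, 0.03, 0, 0, 0, 0, 0, 0, 0, 0, 0, 0, 0, 0, 0, 0, 0, 0, 0, 0, 0, 0, 0, 0], fingers=0)

```text
time: 6.78
position: [0.6427, -0.0853, 0.1216]
tool_rot: [1.476, 1.013, -1.478]
ft_force: [-4.4, 1.3, 4.4]
grip_width: 0.098
```

```bash
python3 - <<'E'
from pl import *
st()
E
```

```text
t 6.78 p [642.7 -85.3 121.6] psi -1.940 tilt [-0.0021  0.0013] F [-4.4  1.3  4.4] T [0.301 1.12  0.035] g 0.098 q [-0.47  0.46  0.74  1.6  -0.33  1.21 -0.04]
```

Request:
step_arm(increments=[0.03, 0, 0, 0.13, 0, 0, 0.03, 0, 0, 0.13, 0, 0, 0.04, 0, 0, 0.14, 0, 0, 0.03, 0, 0, 0.13, 0, 0, 0.03, 0, 0, 0.13, 0, 0, 0.04, 0, 0, 0.14, 0, 0, 0, 0, 0, 0, 0, 0])

```text
time: 7.65
position: [0.6424, -0.085, 0.1198]
tool_rot: [2.0, 0.408, -2.005]
ft_force: [-6.5, 3.4, 5.6]
grip_width: 0.096
```

```bash
python3 go.py fr
```

```text
t 7.65 p [642.4 -85.  119.8] psi -2.741 tilt [-0.003   0.0017] F [-6.5  3.4  5.6] T [ 0.502  1.436 -0.087] g 0.096 q [-0.58  0.51  0.9   1.61 -0.42  1.23 -0.77]
t 7.65 p [642.4 -85.  119.8] psi -2.741 tilt [-0.003   0.0017] F [-6.5  3.4  5.6] T [ 0.502  1.436 -0.087] g 0.096 q [-0.58  0.51  0.9   1.61 -0.42  1.23 -0.77]
12 [0.0, 0.0, 0.0, 0.0, 0.0, 0.0, -4.02, 0.0, 0.0, 0.0, 0.0, 0.0, -0.0, -0.18, 1.18, -0.22, 0.0, 0.0, -0.0, -0.43, 1.11, -0.22, 0.0, 0.0, -0.0, -0.67, 0.98, -0.22, 0.0, 0.0, -0.0, -0.86, 0.82, -0.22, 0.0, 0.0, -0.0, -1.02, 0.61, -0.22, 0.0, 0.0, -0.0, -1.13, 0.37, -0.22, 0.0, 0.0, -0.0, -1.19, 0.12, -0.22, 0.0, 0.0, -0.0, -1.18, -0.14, -0.22, 0.0, 0.0, -0.0, -1.12, -0.4, -0.22, 0.0, 0.0, -0.0, -1.01, -0.64, -0.22, 0.0, 0.0]
```

```bash
sed -i 's/min(k,10)/k/' go.py; python3 go.py fr|tail -1
```

```text
15 [0.0, 0.0, 0.0, 0.0, 0.0, 0.0, -4.02, 0.0, 0.0, 0.0, 0.0, 0.0, -0.0, -0.14, 0.9, -0.169, 0.0, 0.0, -0.0, -0.29, 0.87, -0.169, 0.0, 0.0, -0.0, -0.43, 0.81, -0.17, 0.0, 0.0, -0.0, -0.56, 0.72, -0.169, 0.0, 0.0, -0.0, -0.68, 0.62, -0.169, 0.0, 0.0, -0.0, -0.77, 0.5, -0.169, 0.0, 0.0, -0.0, -0.84, 0.36, -0.17, 0.0, 0.0, -0.0, -0.89, 0.21, -0.169, 0.0, 0.0, -0.0, -0.91, 0.06, -0.169, 0.0, 0.0, -0.0, -0.91, -0.1, -0.169, 0.0, 0.0, -0.0, -0.89, -0.24, -0.169, 0.0, 0.0, -0.0, -0.82, -0.4, -0.17, 0.0, 0.0, -0.0, -0.75, -0.52, -0.169, 0.0, 0.0]
```

Request:
step_arm(increments=[0, 0, 0, 0, 0, 0, -4.02, 0, 0, 0, 0, 0, 0, -0.14, 0.9, -0.169, 0, 0, 0, -0.29, 0.87, -0.169, 0, 0, 0, -0.43, 0.81, -0.17, 0, 0, 0, -0.56, 0.72, -0.169, 0, 0, 0, -0.68, 0.62, -0.169, 0, 0, 0, -0.77, 0.5, -0.169, 0, 0, 0, -0.84, 0.36, -0.17, 0, 0, 0, -0.89, 0.21, -0.169, 0, 0, 0, -0.91, 0.06, -0.169, 0, 0, 0, -0.91, -0.1, -0.169, 0, 0], fingers=40)

```text
time: 9.15
position: [0.5551, -0.1088, 0.1596]
tool_rot: [0.813, 1.412, -0.812]
ft_force: [-0.4, 0.5, -0.3]
grip_width: 0.399
```

Request:
step_arm(increments=[0, -0.89, -0.24, -0.169, 0, 0, 0, -0.82, -0.4, -0.17, 0, 0, 0, -0.75, -0.52, -0.169, 0, 0, 1.9, 0, 0, 0, 0, 0, 1.9, 0, 0, 0, 0, 0, 0, 0, 0, 0, 0, 0])

```text
time: 9.9
position: [0.5268, -0.1147, 0.1188]
tool_rot: [0.424, 1.533, -0.426]
ft_force: [-0.1, 0.6, 0.4]
grip_width: 0.401
```

```bash
python3 - <<'E'
from pl import *
im=ctrl.get_image('scene');cv2.imwrite('pics/s3.png',cv2.resize(im[130:270,190:340,::-1],None,fx=4,fy=4))
x,y,a=N['fr'];plan([(x,y,.121,a,1)])
E
```

```text
t 9.95 p [ 527.6 -115.   120. ] psi -0.542 tilt [-0.0027 -0.0005] F [-0.6 -0.2  0.4] T [-0.014 -0.032  0.018] g 0.397 q [-0.4   0.18  0.63  1.87 -0.12  1.13  1.3 ]
1 [-0.1, 0.04, -0.09, -0.0, 0.0, 0.0]
```

View pics/s3.png

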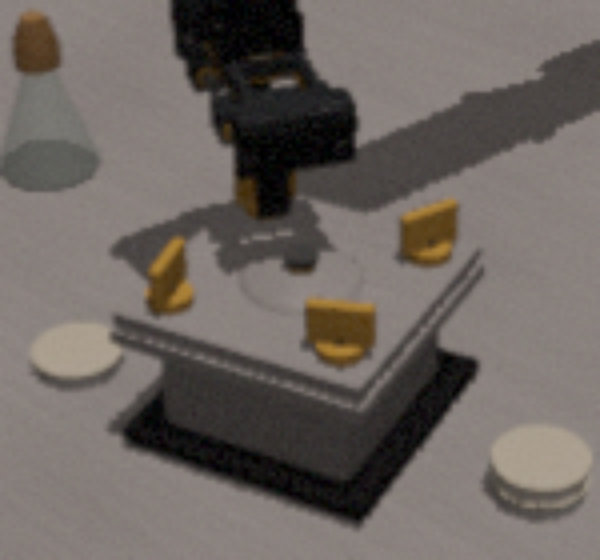

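The gripper straddles the fr wing at (265,190), and br has turned.

Request:
step_arm(increments=[-0.1, 0.04, -0.06, 0, 0, 0, 0, 0, 0, 0, 0, 0, 0, 0, 0, 0, 0, 0, 0, 0, 0, 0, 0, 0], fingers=0)

```text
time: 10.45
position: [0.5281, -0.1148, 0.123]
tool_rot: [0.424, 1.528, -0.424]
ft_force: [-1.2, -0.7, 2.1]
grip_width: 0.101
```

```bash
python3 - <<'E'
from pl import *
st()
E
```

```text
t 10.45 p [ 528.1 -114.8  123. ] psi -0.541 tilt [ 0.0006 -0.0001] F [-1.2 -0.7  2.1] T [-0.136  0.092 -0.055] g 0.101 q [-0.4   0.18  0.63  1.87 -0.12  1.13  1.3 ]
```

Request:
step_arm(increments=[0.03, 0, 0, 0.13, 0, 0, 0.03, 0, 0, 0.13, 0, 0, 0.04, 0, 0, 0.14, 0, 0, 0.03, 0, 0, 0.13, 0, 0, 0.03, 0, 0, 0.13, 0, 0, 0.04, 0, 0, 0.14, 0, 0, 0, 0, 0, 0, 0, 0])

```text
time: 11.32
position: [0.5269, -0.1157, 0.121]
tool_rot: [1.038, 1.309, -1.041]
ft_force: [-4.0, -2.7, 4.9]
grip_width: 0.099
```

```bash
python3 go.py bl
```

```text
t 11.32 p [ 526.9 -115.7  121. ] psi -1.343 tilt [-0.0019 -0.0007] F [-4.  -2.7  4.9] T [-0.488  0.977 -0.002] g 0.099 q [-0.48  0.19  0.72  1.87 -0.14  1.13  0.52]
t 11.32 p [ 526.9 -115.7  121. ] psi -1.343 tilt [-0.0019 -0.0007] F [-4.  -2.7  4.9] T [-0.488  0.977 -0.002] g 0.099 q [-0.48  0.19  0.72  1.87 -0.14  1.13  0.52]
6 [0.0, 0.0, 0.0, 0.0, 0.0, 0.0, -3.9, 0.0, 0.0, 0.0, 0.0, 0.0, 0.0, 2.96, -3.09, -0.073, 0.0, 0.0, 0.0, 3.18, -2.87, -0.073, 0.0, 0.0, 0.0, 3.37, -2.63, -0.072, 0.0, 0.0, 0.0, 3.56, -2.38, -0.073, 0.0, 0.0]
```

Request:
step_arm(increments=[0, 0, 0, 0, 0, 0, -3.9, 0, 0, 0, 0, 0, 0, 2.96, -3.09, -0.073, 0, 0, 0, 3.18, -2.87, -0.073, 0, 0, 0, 3.37, -2.63, -0.072, 0, 0, 0, 3.56, -2.38, -0.073, 0, 0, 0, 0, 0, 0, 0, 0, 1.9, 0, 0, 0, 0, 0, 1.9, 0, 0, 0, 0, 0, 0, 0, 0, 0, 0, 0], fingers=40)

```text
time: 12.58
position: [0.6128, 0.0319, 0.1187]
tool_rot: [0.817, 1.415, -0.822]
ft_force: [-1.2, -0.3, -0.0]
grip_width: 0.401
```

```bash
python3 - <<'E'
from pl import *
im=ctrl.get_image('scene');cv2.imwrite('pics/s4.png',cv2.resize(im[130:270,190:340,::-1],None,fx=4,fy=4))
x,y,a=N['bl'];plan([(x,y,.121,a,1)])
E
```

```text
t 12.62 p [613.8  32.1 120.1] psi -1.051 tilt [-0.0025 -0.0004] F [ 0.6 -0.6  0.1] T [-0.038 -0.073 -0.027] g 0.401 q [-0.57  0.35  0.58  1.69 -0.21  1.17  0.59]
1 [-0.09, 0.01, 0.07, 0.0, 0.0, 0.0]
```

View pics/s4.png

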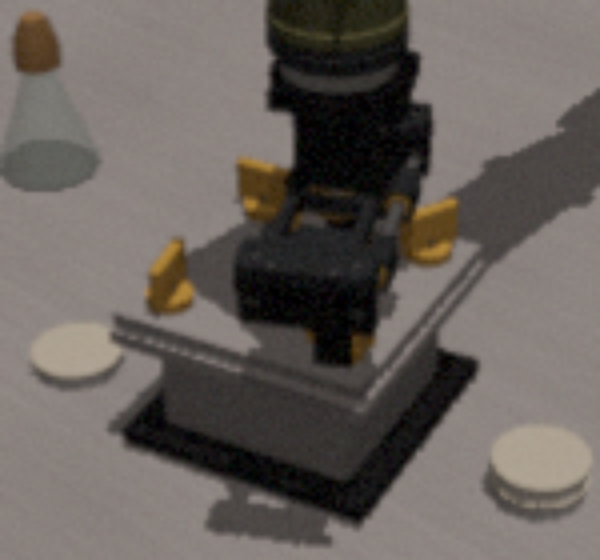

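The gripper is astride the bl wing, with its edges visible at (310,340) and (362,345). fr has turned.

Request:
step_arm(increments=[-0.09, 0, 0.03, 0, 0, 0, 0, 0, 0, 0, 0, 0, 0, 0, 0, 0, 0, 0, 0, 0, 0, 0, 0, 0, 0.03, 0, 0, 0.13, 0, 0, 0.03, 0, 0, 0.13, 0, 0, 0.04, 0, 0, 0.14, 0, 0, 0.03, 0, 0, 0.13, 0, 0, 0.03, 0, 0, 0.13, 0, 0, 0.04, 0, 0, 0.14, 0, 0, 0, 0, 0, 0, 0, 0], fingers=0)

```text
time: 14.0
position: [0.6139, 0.0318, 0.1211]
tool_rot: [1.411, 1.064, -1.415]
ft_force: [-5.8, -2.0, 6.2]
grip_width: 0.102
```

```bash
python3 - <<'E'
from pl import *
N['fl']=(.4979,.0023,-.27)
p,R,psi=st()
x,y,a=N['fl']
plan([(p[0],p[1],p[2],psi,1),(p[0],p[1],.16,psi,1),(x,y,.16,a,5)])
E
```

```text
t 14.00 p [613.9  31.8 121.1] psi -1.851 tilt [-0.0027 -0.0005] F [-5.8 -2.   6.2] T [-0.384  1.302 -0.025] g 0.102 q [-0.68  0.38  0.72  1.69 -0.27  1.18 -0.17]
t 14.00 p [613.9  31.8 121.1] psi -1.851 tilt [-0.0027 -0.0005] F [-5.8 -2.   6.2] T [-0.384  1.302 -0.025] g 0.102 q [-0.68  0.38  0.72  1.69 -0.27  1.18 -0.17]
7 [0.0, 0.0, 0.0, 0.0, 0.0, 0.0, -3.89, 0.0, 0.0, 0.0, 0.0, 0.0, 0.0, -2.07, 1.21, -0.316, 0.0, 0.0, 0.0, -2.34, 0.51, -0.317, 0.0, 0.0, 0.0, -2.38, -0.25, -0.316, 0.0, 0.0, 0.0, -2.19, -0.97, -0.316, 0.0, 0.0, 0.0, -1.77, -1.6, -0.316, 0.0, 0.0]
```

```bash
python3 - <<'E'
from pl import *
N['fl']=(.4979,.0023,-.27)
p,R,psi=st()
x,y,a=N['fl']
plan([(p[0],p[1],p[2],psi,1),(p[0],p[1],.16,psi,1),(x,y,.16,a,10)])
E
```

```text
t 14.00 p [613.9  31.8 121.1] psi -1.851 tilt [-0.0027 -0.0005] F [-5.8 -2.   6.2] T [-0.384  1.302 -0.025] g 0.102 q [-0.68  0.38  0.72  1.69 -0.27  1.18 -0.17]
t 14.00 p [613.9  31.8 121.1] psi -1.851 tilt [-0.0027 -0.0005] F [-5.8 -2.   6.2] T [-0.384  1.302 -0.025] g 0.102 q [-0.68  0.38  0.72  1.69 -0.27  1.18 -0.17]
12 [0.0, 0.0, 0.0, 0.0, 0.0, 0.0, -3.89, 0.0, 0.0, 0.0, 0.0, 0.0, 0.0, -1.03, 0.61, -0.158, 0.0, 0.0, 0.0, -1.12, 0.43, -0.158, 0.0, 0.0, 0.0, -1.17, 0.25, -0.158, 0.0, 0.0, 0.0, -1.19, 0.07, -0.159, 0.0, 0.0, 0.0, -1.19, -0.12, -0.158, 0.0, 0.0, 0.0, -1.16, -0.31, -0.158, 0.0, 0.0, 0.0, -1.09, -0.49, -0.158, 0.0, 0.0, 0.0, -1.01, -0.65, -0.158, 0.0, 0.0, 0.0, -0.88, -0.81, -0.158, 0.0, 0.0, 0.0, -0.76, -0.93, -0.158, 0.0, 0.0]
```

Request:
step_arm(increments=[0, 0, 0, 0, 0, 0, -3.89, 0, 0, 0, 0, 0, 0, -1.03, 0.61, -0.158, 0, 0, 0, -1.12, 0.43, -0.158, 0, 0, 0, -1.17, 0.25, -0.158, 0, 0, 0, -1.19, 0.07, -0.159, 0, 0, 0, -1.19, -0.12, -0.158, 0, 0, 0, -1.16, -0.31, -0.158, 0, 0, 0, -1.09, -0.49, -0.158, 0, 0, 0, -1.01, -0.65, -0.158, 0, 0, 0, -0.88, -0.81, -0.158, 0, 0, 0, -0.76, -0.93, -0.158, 0, 0], fingers=40)

```text
time: 15.5
position: [0.4993, 0.0031, 0.1595]
tool_rot: [0.207, 1.56, -0.206]
ft_force: [0.5, 0.2, -0.2]
grip_width: 0.4
```

```bash
python3 - <<'E'
from pl import *
im=ctrl.get_image('scene');cv2.imwrite('pics/s5.png',cv2.resize(im[130:270,190:340,::-1],None,fx=4,fy=4))
im=ctrl.get_image('top');cv2.imwrite('pics/t5.png',cv2.resize(im[160:270,230:360,::-1],None,fx=5,fy=5))
plan([(.4979,.0023,.119,-.27,2)])
E
```

```text
t 15.60 p [498.8   2.8 159.5] psi -0.269 tilt [0.0007 0.0011] F [0.2 0.6 0.2] T [-0.006 -0.03   0.021] g 0.402 q [-0.62  0.03  0.58  1.92 -0.02  1.19  1.27]
2 [2.03, -0.04, -0.04, 0.001, 0.0, 0.0, 2.02, -0.03, -0.03, 0.0, 0.0, 0.0]
```

View pics/s5.png

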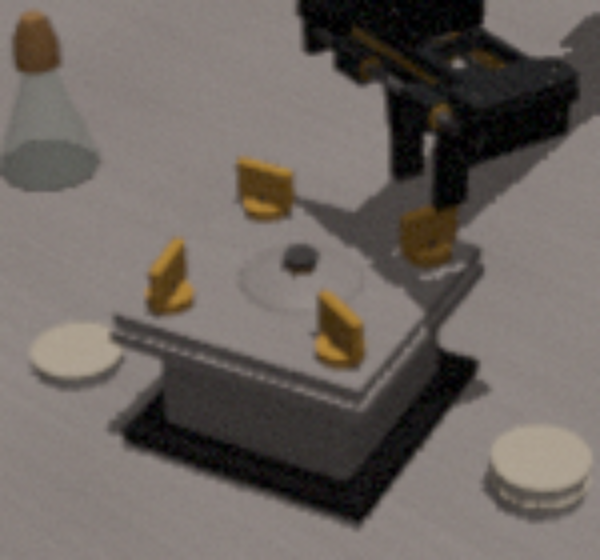

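View pics/t5.png

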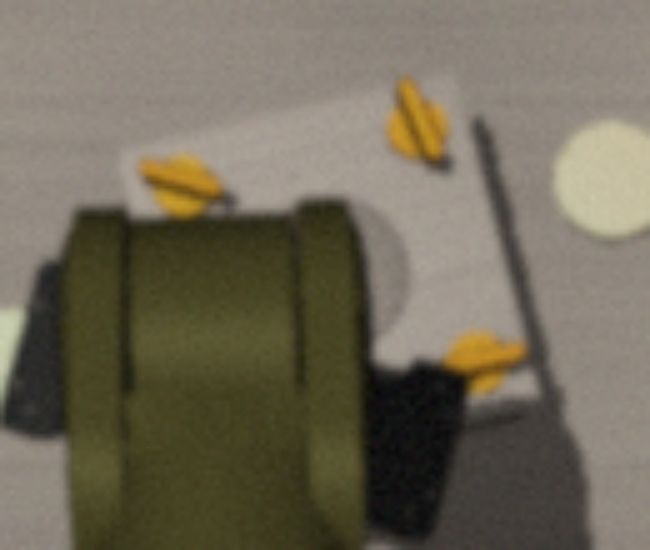

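All four nuts have turned about 0.8 rad. br now points to (405,85)–(440,160) in the top crop, about 0.44 rad, as expected. Second round: fl first.

Request:
step_arm(increments=[2.0, 0, 0, 0, 0, 0, 2.0, 0, 0, 0, 0, 0, 0, 0, 0, 0, 0, 0])

```text
time: 15.98
position: [0.4986, 0.0031, 0.1182]
tool_rot: [0.212, 1.562, -0.214]
ft_force: [0.8, -0.6, 0.2]
grip_width: 0.4
```

Request:
step_arm(increments=[0, 0, 0, 0, 0, 0, 0, 0, 0, 0, 0, 0, 0, 0, 0, 0, 0, 0, 0, 0, 0, 0, 0, 0], fingers=0, force=50)

```text
time: 16.48
position: [0.4994, 0.0022, 0.1199]
tool_rot: [0.211, 1.56, -0.212]
ft_force: [-0.1, -2.2, 2.5]
grip_width: 0.104
```

```bash
cat > s.py <<'E'
from pl import *
st()
E
python3 s.py
```

```text
t 16.48 p [499.4   2.2 119.9] psi -0.269 tilt [ 0.0006 -0.0005] F [-0.1 -2.2  2.5] T [-0.438  0.207  0.015] g 0.104 q [-0.62  0.08  0.58  1.97 -0.05  1.11  1.29]
```

Request:
step_arm(increments=[0.01, 0, 0, 0.04, 0, 0, 0.01, 0, 0, 0.03, 0, 0])

```text
time: 16.73
position: [0.4994, 0.0021, 0.1197]
tool_rot: [0.267, 1.554, -0.268]
ft_force: [-1.4, -3.1, 5.7]
grip_width: 0.102
```

```bash
python3 s.py
```

```text
t 16.73 p [499.4   2.1 119.7] psi -0.340 tilt [ 0.0005 -0.0006] F [-1.4 -3.1  5.7] T [-0.671  0.339  0.092] g 0.102 q [-0.62  0.08  0.59  1.97 -0.05  1.11  1.22]
```

Request:
step_arm(increments=[0.01, 0, 0, 0.04, 0, 0, 0.01, 0, 0, 0.04, 0, 0, 0.01, 0, 0, 0.03, 0, 0])

```text
time: 17.1
position: [0.4993, 0.0019, 0.1195]
tool_rot: [0.353, 1.541, -0.354]
ft_force: [-2.4, -3.9, 5.4]
grip_width: 0.099
```

```bash
python3 s.py
```

```text
t 17.10 p [499.3   1.9 119.5] psi -0.451 tilt [ 0.0002 -0.0009] F [-2.4 -3.9  5.4] T [-0.785  0.467  0.094] g 0.099 q [-0.62  0.08  0.59  1.97 -0.05  1.11  1.11]
```

Request:
step_arm(increments=[0.01, 0, 0, 0.04, 0, 0, 0.01, 0, 0, 0.03, 0, 0])

```text
time: 17.35
position: [0.4993, 0.0018, 0.1194]
tool_rot: [0.407, 1.532, -0.409]
ft_force: [-2.2, -3.5, 6.5]
grip_width: 0.101
```

```bash
python3 s.py
```

```text
t 17.35 p [499.3   1.8 119.4] psi -0.521 tilt [ 0.0002 -0.001 ] F [-2.2 -3.5  6.5] T [-0.921  0.608  0.021] g 0.101 q [-0.63  0.08  0.6   1.97 -0.05  1.11  1.04]
```

Request:
step_arm(increments=[0.01, 0, 0, 0.04, 0, 0, 0.01, 0, 0, 0.03, 0, 0, 0.01, 0, 0, 0.03, 0, 0])

```text
time: 17.73
position: [0.4991, 0.0016, 0.1191]
tool_rot: [0.485, 1.515, -0.487]
ft_force: [-3.1, -4.1, 7.7]
grip_width: 0.099
```

```bash
python3 s.py
```

```text
t 17.73 p [499.1   1.6 119.1] psi -0.621 tilt [-0.0002 -0.0012] F [-3.1 -4.1  7.7] T [-1.001  0.701  0.117] g 0.099 q [-0.63  0.08  0.6   1.97 -0.05  1.11  0.94]
```

Request:
step_arm(increments=[0.01, 0, 0, 0.03, 0, 0, 0.01, 0, 0, 0.03, 0, 0])

```text
time: 17.98
position: [0.4991, 0.0015, 0.119]
tool_rot: [0.532, 1.504, -0.534]
ft_force: [-2.4, -4.4, 8.0]
grip_width: 0.095
```

```bash
python3 s.py
```

```text
t 17.98 p [499.1   1.5 119. ] psi -0.681 tilt [-0.0004 -0.0013] F [-2.4 -4.4  8. ] T [-0.969  0.922  0.122] g 0.095 q [-0.63  0.08  0.61  1.97 -0.05  1.11  0.88]
```

Request:
step_arm(increments=[0.01, 0, 0, 0.03, 0, 0, 0.01, 0, 0, 0.03, 0, 0])

```text
time: 18.23
position: [0.499, 0.0014, 0.1189]
tool_rot: [0.578, 1.492, -0.58]
ft_force: [-4.7, -4.8, 9.1]
grip_width: 0.099
```

```bash
python3 s.py
```

```text
t 18.23 p [499.    1.4 118.9] psi -0.741 tilt [-0.0006 -0.0014] F [-4.7 -4.8  9.1] T [-1.118  0.92   0.196] g 0.099 q [-0.64  0.08  0.61  1.97 -0.05  1.11  0.82]
```

Request:
step_arm(increments=[0.01, 0, 0, 0.03, 0, 0, 0.01, 0, 0, 0.03, 0, 0])

```text
time: 18.48
position: [0.4989, 0.0013, 0.1188]
tool_rot: [0.624, 1.479, -0.627]
ft_force: [-4.5, -5.0, 10.4]
grip_width: 0.1
```

```bash
python3 s.py
```

```text
t 18.48 p [498.9   1.3 118.8] psi -0.801 tilt [-0.0008 -0.0014] F [-4.5 -5.  10.4] T [-1.123  1.023  0.156] g 0.100 q [-0.64  0.08  0.61  1.97 -0.05  1.11  0.76]
```

Request:
step_arm(increments=[0.01, 0, 0, 0.03, 0, 0, 0.01, 0, 0, 0.03, 0, 0])

```text
time: 18.73
position: [0.4988, 0.0013, 0.1186]
tool_rot: [0.671, 1.465, -0.674]
ft_force: [-5.7, -4.9, 10.7]
grip_width: 0.101
```

```bash
python3 s.py
```

```text
t 18.73 p [498.8   1.3 118.6] psi -0.861 tilt [-0.0011 -0.0015] F [-5.7 -4.9 10.7] T [-1.12   1.057  0.207] g 0.101 q [-0.64  0.08  0.62  1.97 -0.05  1.11  0.7 ]
```

Request:
step_arm(increments=[0.01, 0, 0, 0.03, 0, 0])

```text
time: 18.85
position: [0.4987, 0.0012, 0.1186]
tool_rot: [0.694, 1.457, -0.697]
ft_force: [-5.7, -4.7, 11.7]
grip_width: 0.099
```

```bash
python3 s.py
```

```text
t 18.85 p [498.7   1.2 118.6] psi -0.891 tilt [-0.0012 -0.0015] F [-5.7 -4.7 11.7] T [-1.212  1.199  0.166] g 0.099 q [-0.64  0.08  0.62  1.97 -0.05  1.11  0.67]
```

The nut has sunk 1.55 mm in this round and the torque is still at gasket level, about 0.18 N·m. To avoid cocking the cover I bring br to the same stage first, then come back to fl.

```bash
python3 - <<'E'
from pl import *
p,R,psi=st()
plan([(p[0],p[1],p[2],psi,1),(p[0],p[1],.16,psi,1),(.6430,-.0853,.16,.40,8),(.6430,-.0853,.12,.40,2)])
E
```

```text
t 18.85 p [498.7   1.2 118.6] psi -0.891 tilt [-0.0012 -0.0015] F [-5.7 -4.7 11.7] T [-1.212  1.199  0.166] g 0.099 q [-0.64  0.08  0.62  1.97 -0.05  1.11  0.67]
t 18.85 p [498.7   1.2 118.6] psi -0.891 tilt [-0.0012 -0.0015] F [-5.7 -4.7 11.7] T [-1.212  1.199  0.166] g 0.099 q [-0.64  0.08  0.62  1.97 -0.05  1.11  0.67]
12 [0.0, 0.0, 0.0, 0.0, 0.0, 0.0, -4.14, 0.0, 0.0, 0.0, 0.0, 0.0, -0.0, 0.72, 1.98, -0.161, 0.0, 0.0, -0.0, 0.4, 2.06, -0.162, 0.0, 0.0, -0.0, 0.06, 2.1, -0.161, 0.0, 0.0, -0.0, -0.28, 2.09, -0.161, 0.0, 0.0, -0.0, -0.61, 2.01, -0.162, 0.0, 0.0, -0.0, -0.93, 1.88, -0.161, 0.0, 0.0, -0.0, -1.22, 1.72, -0.161, 0.0, 0.0, -0.0, -1.48, 1.5, -0.162, 0.0, 0.0, 2.0, 0.0, -0.0, 0.0, 0.0, 0.0, 2.0, 0.0, -0.0, 0.0, 0.0, 0.0]
```

Request:
step_arm(increments=[0, 0, 0, 0, 0, 0, -4.14, 0, 0, 0, 0, 0, 0, 0.72, 1.98, -0.161, 0, 0, 0, 0.4, 2.06, -0.162, 0, 0, 0, 0.06, 2.1, -0.161, 0, 0, 0, -0.28, 2.09, -0.161, 0, 0, 0, -0.61, 2.01, -0.162, 0, 0, 0, -0.93, 1.88, -0.161, 0, 0, 0, -1.22, 1.72, -0.161, 0, 0, 0, -1.48, 1.5, -0.162, 0, 0, 0, 0, 0, 0, 0, 0, 0, 0, 0, 0, 0, 0], fingers=40)

```text
time: 20.35
position: [0.6431, -0.0825, 0.1583]
tool_rot: [-0.313, 1.549, 0.315]
ft_force: [-0.6, 1.0, -0.1]
grip_width: 0.398
```

```bash
python3 - <<'E'
from pl import *
plan([(.643,-.0853,.1195,.40,2)])
E
```

```text
t 20.35 p [643.1 -82.5 158.3] psi 0.400 tilt [-0.001   0.0009] F [-0.6  1.  -0.1] T [ 0.075  0.054 -0.025] g 0.398 q [-0.33  0.38  0.54  1.56 -0.21  1.26  2.21]
2 [1.94, -0.13, -0.06, 0.0, 0.0, 0.0, 1.94, -0.12, -0.06, 0.0, 0.0, 0.0]
```

Request:
step_arm(increments=[1.9, -0.13, -0.06, 0, 0, 0, 1.9, -0.12, -0.06, 0, 0, 0, 0, 0, 0, 0, 0, 0])

```text
time: 20.72
position: [0.6414, -0.0857, 0.1178]
tool_rot: [-0.314, 1.553, 0.317]
ft_force: [-0.5, -0.2, 0.4]
grip_width: 0.394
```

Request:
step_arm(increments=[0, 0, 0, 0, 0, 0, 0, 0, 0, 0, 0, 0, 0, 0, 0, 0, 0, 0, 0, 0, 0, 0, 0, 0], fingers=0)

```text
time: 21.22
position: [0.6433, -0.0845, 0.1214]
tool_rot: [-0.314, 1.548, 0.318]
ft_force: [-2.3, 3.3, 4.0]
grip_width: 0.101
```

```bash
python3 s.py
```

```text
t 21.23 p [643.3 -84.5 121.4] psi 0.403 tilt [-0.0006  0.0024] F [-2.3  3.3  4. ] T [0.786 0.634 0.002] g 0.101 q [-0.32  0.42  0.53  1.59 -0.22  1.19  2.23]
```

Request:
step_arm(increments=[0.01, 0, 0, 0.04, 0, 0, 0.01, 0, 0, 0.03, 0, 0])

```text
time: 21.48
position: [0.6433, -0.0846, 0.1212]
tool_rot: [-0.258, 1.555, 0.262]
ft_force: [-4.0, 4.6, 5.3]
grip_width: 0.098
```

```bash
python3 s.py
```

```text
t 21.48 p [643.3 -84.6 121.2] psi 0.331 tilt [-0.0005  0.0021] F [-4.   4.6  5.3] T [0.953 0.826 0.097] g 0.098 q [-0.33  0.42  0.54  1.6  -0.23  1.19  2.16]
```

Request:
step_arm(increments=[0.01, 0, 0, 0.04, 0, 0, 0.01, 0, 0, 0.04, 0, 0, 0.01, 0, 0, 0.03, 0, 0])

```text
time: 21.85
position: [0.6434, -0.0846, 0.121]
tool_rot: [-0.172, 1.564, 0.175]
ft_force: [-4.0, 4.3, 5.8]
grip_width: 0.099
```

```bash
python3 s.py
```

```text
t 21.85 p [643.4 -84.6 121. ] psi 0.221 tilt [-0.0005  0.002 ] F [-4.   4.3  5.8] T [0.96  0.775 0.162] g 0.099 q [-0.35  0.42  0.56  1.6  -0.24  1.19  2.06]
```

Request:
step_arm(increments=[0.01, 0, 0, 0.04, 0, 0, 0.01, 0, 0, 0.03, 0, 0, 0.01, 0, 0, 0.03, 0, 0])

```text
time: 22.22
position: [0.6434, -0.0847, 0.1208]
tool_rot: [-0.094, 1.569, 0.097]
ft_force: [-4.8, 4.3, 4.6]
grip_width: 0.103
```

```bash
python3 s.py
```

```text
t 22.23 p [643.4 -84.7 120.8] psi 0.121 tilt [-0.0005  0.0019] F [-4.8  4.3  4.6] T [0.929 0.835 0.167] g 0.103 q [-0.36  0.42  0.58  1.6  -0.25  1.2   1.97]
```

Request:
step_arm(increments=[0.01, 0, 0, 0.03, 0, 0, 0.01, 0, 0, 0.03, 0, 0, 0.01, 0, 0, 0.03, 0, 0])

```text
time: 22.6
position: [0.6434, -0.0847, 0.1206]
tool_rot: [-0.023, 1.571, 0.026]
ft_force: [-3.8, 4.3, 7.0]
grip_width: 0.101
```

```bash
python3 s.py
```

```text
t 22.60 p [643.4 -84.7 120.6] psi 0.031 tilt [-0.0003  0.0019] F [-3.8  4.3  7. ] T [0.891 0.928 0.21 ] g 0.101 q [-0.37  0.43  0.6   1.6  -0.26  1.2   1.88]
```

Request:
step_arm(increments=[0.01, 0, 0, 0.03, 0, 0, 0.01, 0, 0, 0.03, 0, 0])

```text
time: 22.85
position: [0.6434, -0.0847, 0.1204]
tool_rot: [0.024, 1.571, -0.021]
ft_force: [-4.3, 3.5, 6.6]
grip_width: 0.098
```

```bash
python3 s.py
```

```text
t 22.85 p [643.4 -84.7 120.4] psi -0.029 tilt [-0.0004  0.0019] F [-4.3  3.5  6.6] T [0.96  0.968 0.197] g 0.098 q [-0.38  0.43  0.61  1.6  -0.26  1.2   1.83]
```

Request:
step_arm(increments=[0.01, 0, 0, 0.03, 0, 0, 0.01, 0, 0, 0.03, 0, 0])

```text
time: 23.1
position: [0.6434, -0.0848, 0.1204]
tool_rot: [0.071, 1.57, -0.068]
ft_force: [-4.3, 4.0, 6.9]
grip_width: 0.098
```

```bash
python3 s.py
```

```text
t 23.10 p [643.4 -84.8 120.4] psi -0.088 tilt [-0.0003  0.0019] F [-4.3  4.   6.9] T [0.856 1.048 0.322] g 0.098 q [-0.39  0.43  0.62  1.6  -0.27  1.2   1.77]
```

Request:
step_arm(increments=[0.01, 0, 0, 0.03, 0, 0, 0.01, 0, 0, 0.03, 0, 0])

```text
time: 23.35
position: [0.6434, -0.0849, 0.1204]
tool_rot: [0.118, 1.568, -0.115]
ft_force: [-4.5, 3.5, 8.4]
grip_width: 0.099
```

```bash
python3 s.py
```

```text
t 23.35 p [643.4 -84.9 120.4] psi -0.148 tilt [-0.0003  0.0018] F [-4.5  3.5  8.4] T [0.87  1.01  0.355] g 0.099 q [-0.4   0.44  0.63  1.6  -0.27  1.2   1.71]
```

br has reached the seat: torque climbed 0.20→0.32→0.355 N·m, about 40 N. Now back to fl.

```bash
python3 - <<'E'
from pl import *
p,R,psi=st()
plan([(p[0],p[1],p[2],psi,1),(p[0],p[1],.16,psi,1),(.4985,.0017,.16,-.89,5)])
E
```

```text
t 23.35 p [643.4 -84.9 120.4] psi -0.148 tilt [-0.0003  0.0018] F [-4.5  3.5  8.4] T [0.87  1.01  0.355] g 0.099 q [-0.4   0.44  0.63  1.6  -0.27  1.2   1.71]
t 23.35 p [643.4 -84.9 120.4] psi -0.148 tilt [-0.0003  0.0018] F [-4.5  3.5  8.4] T [0.87  1.01  0.355] g 0.099 q [-0.4   0.44  0.63  1.6  -0.27  1.2   1.71]
7 [0.0, 0.0, 0.0, 0.0, 0.0, 0.0, -3.96, 0.0, 0.0, 0.0, 0.0, 0.0, -0.0, 1.28, -3.12, 0.148, 0.0, 0.0, -0.0, 0.81, -3.28, 0.149, 0.0, 0.0, -0.0, 0.32, -3.36, 0.148, 0.0, 0.0, -0.0, -0.19, -3.37, 0.149, 0.0, 0.0, -0.0, -0.68, -3.31, 0.148, 0.0, 0.0]
```

Request:
step_arm(increments=[0, 0, 0, 0, 0, 0, -3.96, 0, 0, 0, 0, 0, 0, 1.28, -3.12, 0.148, 0, 0, 0, 0.81, -3.28, 0.149, 0, 0, 0, 0.32, -3.36, 0.148, 0, 0, 0, -0.19, -3.37, 0.149, 0, 0, 0, -0.68, -3.31, 0.148, 0, 0, 0, 0, 0, 0, 0, 0, 0, 0, 0, 0, 0, 0], fingers=40)

```text
time: 24.48
position: [0.4995, -0.0004, 0.159]
tool_rot: [0.694, 1.455, -0.694]
ft_force: [0.2, -0.2, 0.2]
grip_width: 0.403
```

```bash
python3 - <<'E'
from pl import *
plan([(.4985,.0017,.118,-.89,2)])
E
```

```text
t 24.48 p [ 4.995e+02 -4.000e-01  1.590e+02] psi -0.889 tilt [ 0.0019 -0.0004] F [ 0.2 -0.2  0.2] T [-0.073 -0.002  0.026] g 0.403 q [-0.76  0.03  0.73  1.93 -0.02  1.19  0.66]
2 [2.05, 0.03, -0.11, 0.0, 0.0, 0.0, 2.05, 0.03, -0.12, 0.001, 0.0, 0.0]
```

Request:
step_arm(increments=[2.0, 0.03, -0.11, 0, 0, 0, 2.0, 0.03, -0.12, 0, 0, 0, 0, 0, 0, 0, 0, 0])

```text
time: 24.85
position: [0.4973, 0.0011, 0.1175]
tool_rot: [0.693, 1.458, -0.698]
ft_force: [0.5, -0.1, 0.3]
grip_width: 0.397
```

Request:
step_arm(increments=[0, 0, 0, 0, 0, 0, 0, 0, 0, 0, 0, 0, 0, 0, 0, 0, 0, 0, 0, 0, 0, 0, 0, 0], fingers=0)

```text
time: 25.35
position: [0.4978, 0.0023, 0.1192]
tool_rot: [0.695, 1.456, -0.694]
ft_force: [-0.8, -0.3, 2.0]
grip_width: 0.099
```

```bash
python3 s.py
```

```text
t 25.35 p [497.8   2.3 119.2] psi -0.890 tilt [0.0005 0.    ] F [-0.8 -0.3  2. ] T [-0.258  0.234  0.081] g 0.099 q [-0.76  0.08  0.73  1.97 -0.06  1.11  0.68]
```

Request:
step_arm(increments=[0.01, 0, 0, 0.03, 0, 0, 0.01, 0, 0, 0.03, 0, 0])

```text
time: 25.6
position: [0.4977, 0.0023, 0.1191]
tool_rot: [0.742, 1.44, -0.742]
ft_force: [-3.3, -0.8, 6.3]
grip_width: 0.1
```

```bash
python3 s.py
```

```text
t 25.60 p [497.7   2.3 119.1] psi -0.952 tilt [0.0003 0.    ] F [-3.3 -0.8  6.3] T [-0.374  0.597  0.228] g 0.100 q [-0.76  0.08  0.74  1.97 -0.06  1.11  0.62]
```

Request:
step_arm(increments=[0.01, 0, 0, 0.03, 0, 0])

```text
time: 25.72
position: [0.4977, 0.0023, 0.1191]
tool_rot: [0.765, 1.432, -0.765]
ft_force: [-2.5, -0.6, 7.3]
grip_width: 0.096
```

```bash
python3 s.py
```

```text
t 25.73 p [497.7   2.3 119.1] psi -0.981 tilt [ 0.0001 -0.0001] F [-2.5 -0.6  7.3] T [-0.358  0.597  0.294] g 0.096 q [-0.76  0.08  0.74  1.97 -0.06  1.11  0.59]
```

Request:
step_arm(increments=[0.01, 0, 0, 0.03, 0, 0])

```text
time: 25.85
position: [0.4977, 0.0023, 0.1191]
tool_rot: [0.788, 1.423, -0.788]
ft_force: [-2.8, -1.0, 7.6]
grip_width: 0.1
```

```bash
python3 s.py
```

```text
t 25.85 p [497.7   2.3 119.1] psi -1.011 tilt [ 0.0001 -0.0001] F [-2.8 -1.   7.6] T [-0.404  0.7    0.296] g 0.100 q [-0.76  0.08  0.74  1.97 -0.06  1.11  0.56]
```

Request:
step_arm(increments=[0.01, 0, 0, 0.03, 0, 0])

```text
time: 25.98
position: [0.4977, 0.0023, 0.1191]
tool_rot: [0.811, 1.414, -0.811]
ft_force: [-3.7, -1.4, 9.1]
grip_width: 0.101
```

```bash
python3 s.py;python3 s.py
```

```text
t 25.98 p [497.7   2.3 119.1] psi -1.041 tilt [ 0.     -0.0001] F [-3.7 -1.4  9.1] T [-0.397  0.791  0.407] g 0.101 q [-0.76  0.08  0.74  1.97 -0.06  1.11  0.53]
t 25.98 p [497.7   2.3 119.1] psi -1.041 tilt [ 0.     -0.0001] F [-3.7 -1.4  9.1] T [-0.397  0.791  0.407] g 0.101 q [-0.76  0.08  0.74  1.97 -0.06  1.11  0.53]
```

fl is tight at about 0.38 N·m, roughly 43 N. Now fr.

```bash
python3 - <<'E'
from pl import *
p,R,psi=st()
plan([(p[0],p[1],p[2],psi,1),(p[0],p[1],.16,psi,1),(.5272,-.1150,.16,-1.34,4)])
E
```

```text
t 25.98 p [497.7   2.3 119.1] psi -1.041 tilt [ 0.     -0.0001] F [-3.7 -1.4  9.1] T [-0.397  0.791  0.407] g 0.101 q [-0.76  0.08  0.74  1.97 -0.06  1.11  0.53]
t 25.98 p [497.7   2.3 119.1] psi -1.041 tilt [ 0.     -0.0001] F [-3.7 -1.4  9.1] T [-0.397  0.791  0.407] g 0.101 q [-0.76  0.08  0.74  1.97 -0.06  1.11  0.53]
6 [0.0, 0.0, 0.0, 0.0, 0.0, 0.0, -4.09, 0.0, 0.0, 0.0, 0.0, 0.0, -0.0, -0.85, 2.9, 0.075, 0.0, 0.0, -0.0, -0.62, 2.96, 0.074, 0.0, 0.0, -0.0, -0.41, 3.0, 0.075, 0.0, 0.0, -0.0, -0.17, 3.02, 0.075, 0.0, 0.0]
```

Request:
step_arm(increments=[0, 0, 0, 0, 0, 0, -4.09, 0, 0, 0, 0, 0, 0, -0.85, 2.9, 0.075, 0, 0, 0, -0.62, 2.96, 0.074, 0, 0, 0, -0.41, 3.0, 0.075, 0, 0, 0, -0.17, 3.02, 0.075, 0, 0, 0, 0, 0, 0, 0, 0, 0, 0, 0, 0, 0, 0], fingers=40)

```text
time: 26.98
position: [0.5268, -0.1148, 0.1584]
tool_rot: [1.037, 1.311, -1.038]
ft_force: [0.7, 0.2, -1.0]
grip_width: 0.401
```

```bash
python3 - <<'E'
from pl import *
im=ctrl.get_image('scene');cv2.imwrite('pics/s6.png',cv2.resize(im[130:270,190:340,::-1],None,fx=4,fy=4))
plan([(.5272,-.1150,.119,-1.34,2)])
E
```

```text
t 27.02 p [ 527.  -114.1  158.5] psi -1.338 tilt [-0.0009  0.0005] F [ 0.5  0.2 -0.1] T [-0.086  0.036 -0.037] g 0.397 q [-0.62  0.16  0.87  1.84 -0.13  1.2   0.52]
2 [1.97, 0.0, 0.05, 0.001, 0.0, 0.0, 1.98, 0.0, 0.04, 0.001, 0.0, 0.0]
```

View pics/s6.png

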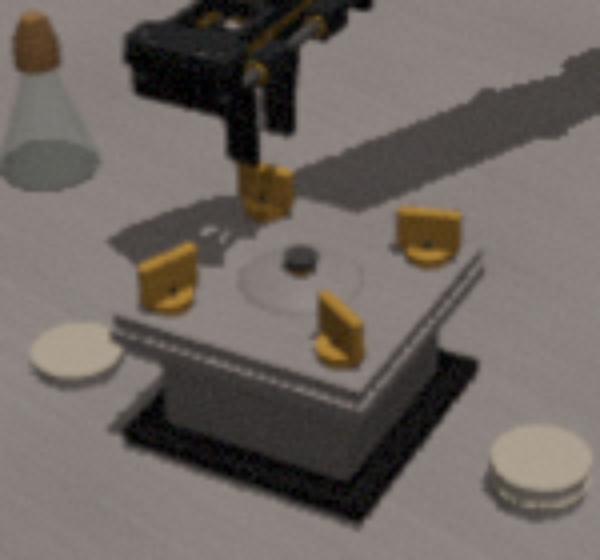

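The picture shows the cover level, with fl (428,235) and br (168,280) turned further. fr is at (265,190) under the gripper.

Request:
step_arm(increments=[1.93, 0, 0.04, 0, 0, 0, 1.92, 0, 0.03, 0, 0, 0, 0, 0, 0, 0, 0, 0])

```text
time: 27.4
position: [0.5256, -0.1148, 0.1181]
tool_rot: [1.034, 1.314, -1.039]
ft_force: [-0.2, 0.9, 0.9]
grip_width: 0.4
```

Request:
step_arm(increments=[0, 0, 0, 0, 0, 0, 0, 0, 0, 0, 0, 0, 0, 0, 0, 0, 0, 0, 0, 0, 0, 0, 0, 0], fingers=0)

```text
time: 27.9
position: [0.5269, -0.1157, 0.121]
tool_rot: [1.037, 1.311, -1.037]
ft_force: [-3.5, -0.5, 3.7]
grip_width: 0.1
```

```bash
python3 s.py
```

```text
t 27.90 p [ 526.9 -115.7  121. ] psi -1.339 tilt [-0.0009  0.0003] F [-3.5 -0.5  3.7] T [-0.101  0.775 -0.048] g 0.100 q [-0.6   0.21  0.86  1.88 -0.18  1.13  0.56]
```

Request:
step_arm(increments=[0.01, 0, 0, 0.04, 0, 0, 0.01, 0, 0, 0.04, 0, 0, 0.01, 0, 0, 0.03, 0, 0])

```text
time: 28.28
position: [0.5267, -0.1157, 0.1208]
tool_rot: [1.119, 1.265, -1.121]
ft_force: [-4.3, -0.5, 5.7]
grip_width: 0.099
```

```bash
python3 s.py
```

```text
t 28.27 p [ 526.7 -115.7  120.8] psi -1.450 tilt [-0.0015  0.0004] F [-4.3 -0.5  5.7] T [-0.098  1.099  0.027] g 0.099 q [-0.61  0.22  0.88  1.88 -0.18  1.13  0.45]
```

Request:
step_arm(increments=[0.01, 0, 0, 0.04, 0, 0, 0.01, 0, 0, 0.04, 0, 0, 0.01, 0, 0, 0.04, 0, 0])

```text
time: 28.65
position: [0.5265, -0.1158, 0.1205]
tool_rot: [1.208, 1.211, -1.21]
ft_force: [-5.2, 0.1, 6.5]
grip_width: 0.101
```

```bash
python3 s.py
```

```text
t 28.65 p [ 526.5 -115.8  120.5] psi -1.570 tilt [-0.002   0.0005] F [-5.2  0.1  6.5] T [-0.103  1.227  0.093] g 0.101 q [-0.63  0.22  0.89  1.88 -0.19  1.13  0.34]
```

Request:
step_arm(increments=[0.01, 0, 0, 0.04, 0, 0, 0.01, 0, 0, 0.04, 0, 0, 0.01, 0, 0, 0.04, 0, 0])

```text
time: 29.02
position: [0.5262, -0.1158, 0.1202]
tool_rot: [1.296, 1.153, -1.298]
ft_force: [-6.0, -0.4, 7.7]
grip_width: 0.099
```

```bash
python3 s.py
```

```text
t 29.02 p [ 526.2 -115.8  120.2] psi -1.690 tilt [-0.0026  0.0006] F [-6.  -0.4  7.7] T [-0.064  1.514  0.121] g 0.099 q [-0.64  0.22  0.91  1.88 -0.2   1.13  0.22]
```

Request:
step_arm(increments=[0.01, 0, 0, 0.04, 0, 0, 0.01, 0, 0, 0.03, 0, 0])

```text
time: 29.28
position: [0.5261, -0.1157, 0.1202]
tool_rot: [1.346, 1.117, -1.349]
ft_force: [-8.0, 0.0, 9.7]
grip_width: 0.097
```

```bash
python3 s.py
```

```text
t 29.27 p [ 526.1 -115.7  120.2] psi -1.760 tilt [-0.003   0.0008] F [-8.   0.   9.7] T [-0.065  1.722  0.281] g 0.097 q [-0.65  0.23  0.92  1.88 -0.2   1.13  0.16]
```

Request:
step_arm(increments=[0.01, 0, 0, 0.04, 0, 0, 0.01, 0, 0, 0.03, 0, 0])

```text
time: 29.52
position: [0.5259, -0.1157, 0.1202]
tool_rot: [1.396, 1.079, -1.4]
ft_force: [-8.6, 0.2, 11.6]
grip_width: 0.101
```

```bash
python3 s.py
```

```text
t 29.52 p [ 525.9 -115.7  120.2] psi -1.829 tilt [-0.0034  0.001 ] F [-8.6  0.2 11.6] T [0.055 1.872 0.406] g 0.101 q [-0.66  0.23  0.94  1.88 -0.2   1.14  0.09]
```

Request:
step_arm(increments=[0.01, 0, 0, 0.03, 0, 0, 0.01, 0, 0, 0.03, 0, 0])

```text
time: 29.78
position: [0.5258, -0.1157, 0.1201]
tool_rot: [1.438, 1.045, -1.442]
ft_force: [-8.6, 1.4, 13.4]
grip_width: 0.097
```

```bash
python3 s.py
```

```text
t 29.77 p [ 525.8 -115.7  120.1] psi -1.889 tilt [-0.0038  0.001 ] F [-8.6  1.4 13.4] T [0.004 2.106 0.44 ] g 0.097 q [-0.67  0.23  0.95  1.88 -0.21  1.14  0.03]
```

fr is tight at about 0.44 N·m, roughly 50 N and within the firm band. Last is bl.

```bash
python3 - <<'E'
from pl import *
p,R,psi=st()
plan([(p[0],p[1],p[2],psi,1),(p[0],p[1],.16,psi,1),(.6139,.0318,.16,-1.851,4)])
E
```

```text
t 29.77 p [ 525.8 -115.7  120.1] psi -1.889 tilt [-0.0038  0.001 ] F [-8.6  1.4 13.4] T [0.004 2.106 0.44 ] g 0.097 q [-0.67  0.23  0.95  1.88 -0.21  1.14  0.03]
t 29.77 p [ 525.8 -115.7  120.1] psi -1.889 tilt [-0.0038  0.001 ] F [-8.6  1.4 13.4] T [0.004 2.106 0.44 ] g 0.097 q [-0.67  0.23  0.95  1.88 -0.21  1.14  0.03]
6 [0.0, 0.0, 0.0, 0.0, 0.0, 0.0, -3.99, 0.0, 0.0, 0.0, 0.0, 0.0, 0.0, 0.94, -4.19, -0.009, 0.0, 0.0, 0.0, 0.97, -4.19, -0.01, 0.0, 0.0, 0.0, 1.02, -4.17, -0.009, 0.0, 0.0, 0.0, 1.06, -4.16, -0.01, 0.0, 0.0]
```

Request:
step_arm(increments=[0, 0, 0, 0, 0, 0, -3.99, 0, 0, 0, 0, 0, 0, 0.94, -4.19, -0.009, 0, 0, 0, 0.97, -4.19, -0.01, 0, 0, 0, 1.02, -4.17, -0.009, 0, 0, 0, 1.06, -4.16, -0.01, 0, 0, 0, 0, 0, 0, 0, 0, 0, 0, 0, 0, 0, 0], fingers=40)

```text
time: 30.78
position: [0.6156, 0.0314, 0.1588]
tool_rot: [1.412, 1.062, -1.413]
ft_force: [0.2, -0.5, -0.9]
grip_width: 0.402
```

```bash
python3 - <<'E'
from pl import *
plan([(.6139,.0318,.119,-1.851,2)])
E
```

```text
t 30.77 p [615.6  31.4 158.8] psi -1.851 tilt [ 0.0002 -0.001 ] F [ 0.2 -0.5 -0.9] T [-0.188  0.123 -0.005] g 0.402 q [-0.77  0.37  0.85  1.65 -0.29  1.25 -0.14]
2 [1.99, -0.09, 0.01, 0.0, 0.0, 0.0, 1.99, -0.08, 0.0, 0.0, 0.0, 0.0]
```

Request:
step_arm(increments=[1.93, -0.08, 0, 0, 0, 0, 1.92, -0.04, 0, 0, 0, 0, 0, 0, 0, 0, 0, 0])

```text
time: 31.15
position: [0.6123, 0.0319, 0.1179]
tool_rot: [1.41, 1.065, -1.417]
ft_force: [0.0, 0.2, 0.5]
grip_width: 0.402
```

Request:
step_arm(increments=[0, 0, 0, 0, 0, 0, 0, 0, 0, 0, 0, 0, 0, 0, 0, 0, 0, 0, 0, 0, 0, 0, 0, 0], fingers=0)

```text
time: 31.65
position: [0.6141, 0.0326, 0.121]
tool_rot: [1.412, 1.065, -1.413]
ft_force: [-2.8, -0.2, 3.2]
grip_width: 0.101
```

```bash
python3 s.py
```

```text
t 31.65 p [614.1  32.6 121. ] psi -1.851 tilt [-0.0006  0.0007] F [-2.8 -0.2  3.2] T [ 0.005  0.661 -0.034] g 0.101 q [-0.76  0.41  0.83  1.69 -0.32  1.19 -0.12]
```

Request:
step_arm(increments=[0.01, 0, 0, 0.04, 0, 0, 0.01, 0, 0, 0.04, 0, 0, 0.01, 0, 0, 0.03, 0, 0])

```text
time: 32.02
position: [0.6142, 0.0326, 0.1207]
tool_rot: [1.492, 0.998, -1.492]
ft_force: [-4.4, 0.7, 6.6]
grip_width: 0.099
```

```bash
python3 s.py
```

```text
t 32.02 p [614.2  32.6 120.7] psi -1.963 tilt [-0.0003  0.0005] F [-4.4  0.7  6.6] T [0.138 0.903 0.046] g 0.099 q [-0.78  0.41  0.86  1.69 -0.33  1.19 -0.23]
```

Request:
step_arm(increments=[0.01, 0, 0, 0.04, 0, 0, 0.01, 0, 0, 0.04, 0, 0, 0.01, 0, 0, 0.03, 0, 0])

```text
time: 32.4
position: [0.6143, 0.0325, 0.1205]
tool_rot: [1.569, 0.929, -1.569]
ft_force: [-3.4, -0.1, 5.5]
grip_width: 0.1
```

```bash
python3 s.py
```

```text
t 32.40 p [614.3  32.5 120.5] psi -2.073 tilt [-0.0001  0.0004] F [-3.4 -0.1  5.5] T [-0.005  0.881  0.086] g 0.100 q [-0.79  0.42  0.88  1.69 -0.35  1.19 -0.33]
```

Request:
step_arm(increments=[0.01, 0, 0, 0.04, 0, 0, 0.01, 0, 0, 0.03, 0, 0])

```text
time: 32.65
position: [0.6144, 0.0325, 0.1204]
tool_rot: [1.617, 0.882, -1.617]
ft_force: [-2.6, 1.6, 6.2]
grip_width: 0.102
```

```bash
python3 s.py
```

```text
t 32.65 p [614.4  32.5 120.4] psi -2.143 tilt [-0.      0.0004] F [-2.6  1.6  6.2] T [0.052 0.954 0.121] g 0.102 q [-0.8   0.43  0.89  1.69 -0.36  1.19 -0.39]
```

Request:
step_arm(increments=[0.01, 0, 0, 0.04, 0, 0, 0.01, 0, 0, 0.03, 0, 0])

```text
time: 32.9
position: [0.6144, 0.0325, 0.1203]
tool_rot: [1.664, 0.834, -1.664]
ft_force: [-4.8, 1.9, 7.6]
grip_width: 0.101
```

```bash
python3 s.py
```

```text
t 32.90 p [614.4  32.5 120.3] psi -2.213 tilt [0.     0.0003] F [-4.8  1.9  7.6] T [-0.035  1.044  0.229] g 0.101 q [-0.81  0.43  0.91  1.69 -0.36  1.19 -0.45]
```

Request:
step_arm(increments=[0.01, 0, 0, 0.03, 0, 0, 0.01, 0, 0, 0.03, 0, 0])

```text
time: 33.15
position: [0.6145, 0.0324, 0.1203]
tool_rot: [1.705, 0.791, -1.704]
ft_force: [-3.7, 0.2, 7.7]
grip_width: 0.1
```

```bash
python3 s.py
```

```text
t 33.15 p [614.5  32.4 120.3] psi -2.272 tilt [0.0002 0.0002] F [-3.7  0.2  7.7] T [0.006 1.085 0.376] g 0.100 q [-0.82  0.44  0.92  1.69 -0.37  1.2  -0.51]
```

bl is tight at about 0.37 N·m. There is time left, so I recheck br and fl, which may have relaxed while the other pair was drawn down.

```bash
python3 - <<'E'
from pl import *
p,R,psi=st()
plan([(p[0],p[1],p[2],psi,1),(p[0],p[1],.16,psi,1),(.6434,-.0848,.16,-3.29,6)])
E
```

```text
t 33.15 p [614.5  32.4 120.3] psi -2.272 tilt [0.0002 0.0002] F [-3.7  0.2  7.7] T [0.006 1.085 0.376] g 0.100 q [-0.82  0.44  0.92  1.69 -0.37  1.2  -0.51]
t 33.15 p [614.5  32.4 120.3] psi -2.272 tilt [0.0002 0.0002] F [-3.7  0.2  7.7] T [0.006 1.085 0.376] g 0.100 q [-0.82  0.44  0.92  1.69 -0.37  1.2  -0.51]
8 [0.0, 0.0, 0.0, 0.0, 0.0, 0.0, -3.97, 0.0, 0.0, 0.0, 0.0, 0.0, 0.0, 1.63, 1.18, 0.17, 0.0, 0.0, 0.0, 1.8, 0.89, 0.169, 0.0, 0.0, 0.0, 1.93, 0.57, 0.17, 0.0, 0.0, 0.0, 2.0, 0.24, 0.17, 0.0, 0.0, 0.0, 2.01, -0.1, 0.169, 0.0, 0.0, 0.0, 1.97, -0.44, 0.17, 0.0, 0.0]
```

Request:
step_arm(increments=[0, 0, 0, 0, 0, 0, -3.97, 0, 0, 0, 0, 0, 0, 1.63, 1.18, 0.17, 0, 0, 0, 1.8, 0.89, 0.169, 0, 0, 0, 1.93, 0.57, 0.17, 0, 0, 0, 2.0, 0.24, 0.17, 0, 0, 0, 2.01, -0.1, 0.169, 0, 0, 0, 1.97, -0.44, 0.17, 0, 0, 0, 0, 0, 0, 0, 0, 0, 0, 0, 0, 0, 0], fingers=40)

```text
time: 34.4
position: [0.6436, -0.0839, 0.1587]
tool_rot: [-2.146, 0.154, 2.147]
ft_force: [-0.2, 0.6, 0.3]
grip_width: 0.401
```

```bash
python3 - <<'E'
from pl import *
plan([(.6434,-.0848,.119,-3.29+2*np.pi,2)])
E
```

```text
t 34.40 p [643.6 -83.9 158.7] psi 2.998 tilt [-0.0001  0.0005] F [-0.2  0.6  0.3] T [-0.01   0.136  0.01 ] g 0.401 q [-0.71  0.58  1.13  1.57 -0.53  1.34 -1.24]
2 [1.99, 0.05, 0.0, 0.002, 0.0, 0.0, 1.98, 0.04, 0.0, 0.002, 0.0, 0.0]
```

Request:
step_arm(increments=[1.93, 0.05, 0, 0, 0, 0, 1.92, 0.04, 0, 0, 0, 0, 0, 0, 0, 0, 0, 0])

```text
time: 34.78
position: [0.6417, -0.0847, 0.1178]
tool_rot: [-2.14, 0.157, 2.15]
ft_force: [-0.8, -0.8, -0.4]
grip_width: 0.403
```

Request:
step_arm(increments=[0, 0, 0, 0, 0, 0, 0, 0, 0, 0, 0, 0, 0, 0, 0, 0, 0, 0, 0, 0, 0, 0, 0, 0], fingers=0)

```text
time: 35.28
position: [0.6438, -0.0849, 0.1211]
tool_rot: [-2.146, 0.156, 2.144]
ft_force: [-1.3, 1.8, 2.4]
grip_width: 0.099
```

```bash
python3 s.py
```

```text
t 35.27 p [643.8 -84.9 121.1] psi 2.996 tilt [0.0009 0.0011] F [-1.3  1.8  2.4] T [0.334 0.196 0.259] g 0.099 q [-0.69  0.61  1.1   1.61 -0.56  1.28 -1.22]
```

Request:
step_arm(increments=[0, 0, 0, 0.03, 0, 0])

```text
time: 35.4
position: [0.6437, -0.085, 0.1211]
tool_rot: [-2.129, 0.188, 2.127]
ft_force: [0.6, 1.3, 3.0]
grip_width: 0.102
```

```bash
python3 s.py
```

```text
t 35.40 p [643.7 -85.  121.1] psi 2.964 tilt [0.0008 0.001 ] F [0.6 1.3 3. ] T [0.454 0.217 0.372] g 0.102 q [-0.7   0.61  1.11  1.61 -0.57  1.28 -1.24]
```

br reads 0.37 N·m, about 43 N, so it has hardly relaxed. fl was tightened later and to about the same torque, so I leave it. I release, rise and look.

Request:
step_arm(increments=[0, 0, 0, 0, 0, 0, 0, 0, 0, 0, 0, 0, -4, 0, 0, 0, 0, 0, -6, 0, 0, 0, 0, 0, -6, 0, 0, 0, 0, 0, -3, -4, 0, 0, 0, 0, 0, -4, 0, 0, 0, 0, 0, 0, 0, 0, 0, 0, 0, 0, 0, 0, 0, 0], fingers=60)

```text
time: 36.52
position: [0.657, -0.008, 0.3102]
tool_rot: [-2.128, 0.192, 2.129]
ft_force: [0.7, -0.8, 0.1]
grip_width: 0.604
```

```bash
python3 - <<'E'
from pl import *
st()
im=ctrl.get_image('scene');cv2.imwrite('pics/s7.png',cv2.resize(im[110:290,170:390,::-1],None,fx=3,fy=3))
E
```

```text
t 36.52 p [657.   -8.  310.2] psi 2.963 tilt [-0.0008 -0.0013] F [ 0.7 -0.8  0.1] T [-0.108  0.206 -0.015] g 0.604 q [-0.8   0.51  1.16  1.32 -0.46  1.6  -1.45]
```

View pics/s7.png

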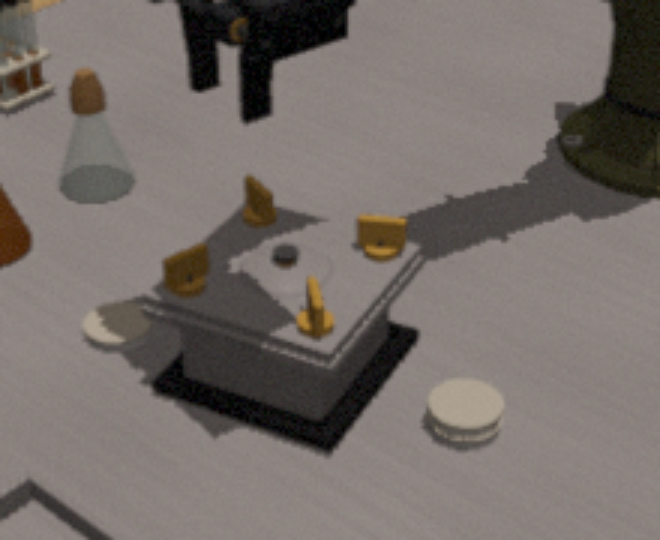

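The picture shows the cover level, the gripper clear above it, and the dishes and flask where they were. I hand in.

```bash
python3 -c "
from bench import ctrl
ctrl.close_job()"
```

```text
the job is handed in; nothing more can be done
```

All four wing nuts are firmly tight, and by feel the cover is home on the metal seat. I handed the job in at about 36.5 s of the 72 s allowed; no verdict was reported.

- **First round:** I turned fl, br, fr and bl by 0.8 rad each, about 2 mm. Pictures afterwards showed all four wings turned.
- **Second round:** I tightened fl and br first, then fr and bl. I paused fl part of the way, at 0.62 rad and still on the gasket, so as not to cock the cover. I brought br tight and then finished fl.

| Nut | Last torque while turning (N·m) | Estimated clamping (N) |
|---|---|---|
| fl | about 0.38–0.41 | 45 |
| br (rechecked at the end) | 0.37 | 43 |
| fr | 0.44 | 50 |
| bl | 0.376 | 43 |

Single torque readings scatter by about 0.04 N·m.

- **Last checks:** The br recheck came after the other pair was tight, and it had hardly relaxed. In the last picture the cover looks level, the gripper is open and clear, and the glassware in view has not moved.
- **Not checked:** fl, fr and bl were not rechecked at the end. The cover's tilt was judged only by eye. The burner and spare gasket ring were outside the last picture.

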